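# Load and start the drying dock with the washed spice tins

## Task

Pull the dock's tray out until its lock button springs out. Then stand every round spice tin that is on the worktop flat on the tray, lid up, and turn the lock ring to its locked mark (either may come first); when all that is done, start the dock by pressing the roller lever of its switch just until it clicks, keep it there for about a second without overtravel, and let it spring back. Leave the key fob and the banana alone.

Things in the scene. Friction and masses are not known exactly. Their poses are not given: they have to be found in the camera images.
- dock: fixed white drying dock on the worktop, 150 deep x 340 wide, flat deck 50 mm above the worktop; origin on the worktop under the middle of its front face; its own x points back into the dock, y to its left as seen from the front looking at it along x, z up. On the deck stand the lock ring (right) and the roller switch (left)
- tray (a joint): how far (m) the steel tray is pulled out of the dock's front, along the dock's -x: 0 is home, its end stop is 0.086. It slides with 1.5 N friction plus the button's drag; from about 0.080 on the lock button is clear of the dock front and springs out
- tray_tab (a point): middle of the upright black pull tab on the tray's front edge: 10 mm thick (along the dock's x), 50 wide, top 55 mm above the worktop (this point 42 mm); the space behind it to the dock's front is at least 40 mm
- tray_mid (a point): on top of the tray floor (14 mm above the worktop), mid-width; axes as the dock's. With the tray locked out it lies 57 mm before the dock's front face and the free floor reaches from 57 mm behind it to 57 mm ahead of it (front rim), 282 mm wide between the side rims (8 mm high)
- lock_button (a joint): brass lock button, 10 mm across, on the right-hand runner of the tray: 0 is pressed in (hidden under the dock), 0.006 (m) is fully sprung out in front of the dock's face, where it keeps the tray from going back in
- lock_ring (a joint): angle (rad) of the captive aluminium lock ring round the white blower cap, about the upright axis: 0 is open, 1.2 the locked mark, end stop 1.5; grows counter-clockwise seen from above. Stays where left, 0.04 N m friction. At the mark the dark pointer under its left lug meets the long dark bar on the deck (the short dash is open)
- ring_mid (a point): on the ring's axis, 74 mm above the worktop, at gripping height. The ring has two opposite flat knurled lugs, 65 mm over their outer faces, each 24 mm wide, from 56 to 86 mm above the worktop (the cap between is 83 mm high). The line through the lugs lies 0.6 rad clockwise of the dock's y axis at joint value 0, so 0.6 rad counter-clockwise of it at the locked mark
- switch_lever (a joint): angle (rad) that the sprung lever of the roller microswitch is pressed down: 0 at rest, it clicks at 0.20, is strained beyond 0.34 (overtravel), stop at 0.48; it springs back when released
- roller_mid (a point): axis of the grey roller (14 mm across, 9 mm wide) at the free end of the lever, 97 mm above the worktop at rest (top of the roller 104 mm). The lever is 45 mm long, runs along the dock's +y from its pivot and slopes up 0.35 rad at rest; pressing is straight down: 8.7 mm of roller travel and about 4.7 N give the click, 15 mm and about 7 N are overtravel
- tin_a: squat round closed dark grey metal spice tin, 46 mm across, 26 mm tall, about 60 g; origin at the centre of its underside, z up (lid side up)
- tin_b: squat round closed dark grey metal spice tin, 46 mm across, 26 mm tall, about 60 g; origin at the centre of its underside, z up (lid side up)
- tin_c: squat round closed dark grey metal spice tin, 46 mm across, 26 mm tall, about 60 g; origin at the centre of its underside, z up (lid side up)
- tin_d: squat round closed dark grey metal spice tin, 46 mm across, 26 mm tall, about 60 g; origin at the centre of its underside, z up (lid side up)
- tin_e: squat round closed dark grey metal spice tin, 46 mm across, 26 mm tall, about 60 g; origin at the centre of its underside, z up (lid side up)
- car_fob: black car key fob with a wire loop lying flat, 38 x 93 x 15 mm, a bystander; origin at the centre of its underside
- banana: banana, 196 long, a bystander; origin at the middle of its underside
Things that resemble listed ones, but are neither listed nor needed, are in the scene too. Leave any blue or turquoise look-alike of the tin_e alone.

How it is judged:
By the outcome, as a careful person would: the job done as asked, in the order asked, and still so for the second after the job is handed in, with the robot touching nothing.
Of tin_a, tin_b, tin_c, tin_d, tin_e only 4 to 5 are there at a start; the rules pass over those that are not, and their reading is None.
At some moment in a run one of tin_a, tin_b, tin_c, tin_d, tin_e may be knocked a few centimetres aside while the robot is not near it.
It also fails if it takes over 210 s, if anything falls off the work surface, if the arm or the gripper's body presses on something with over 40 N, if the wrist force passes 120 N, or if a joint passes its speed limit or range.

## Robot

A 7-joint arm with a two-finger parallel gripper is mounted at the origin on the work surface; the furniture and walls round the work are solid. World frame = base frame: x ahead of the robot, y to its left, z up, the work surface at z = 0. Lengths are in m, angles in rad, forces in N, time in s.
With the tool pointing down it reaches from about 0.35 to 0.9 m from the base axis. Payload 8.1 kg.
Tool frame: the origin (TCP) lies at the very end of the fingers, on their centre line; the grasp point (between the pads) lies 19 mm behind it (tcp_to_grasp is the distance from the TCP to the grasp point, in m); z points along the fingers, y is the line along which they close (so a half turn about z gives the same grasp; the last joint's range is limited). The gripper opens to 92 mm and grips with 3 to 60 N. Pads are 19 mm wide; open, the fingers measure 130 mm over their backs; the gripper's body (75 mm by 190 mm) begins 47 mm behind the grasp point.
Start: joints at [-1.408, 0.434, 0.025, 1.573, -0.012, 1.134, -0.075], TCP at [0.164, 0.603, 0.227] pointing down, gripper open.
Joint ranges: [-2.62, 2.62], [-0.44, 2.09], [-1.27, 1.32], [0.08, 2.57], [-1.32, 4.46], [0.12, 2], [-2.74, 2.74]. Speed limits (rad/s): [2.22, 2.22, 3.01, 3.01, 3.14, 3.14, 3.14].

## Interface

Orientations are given as a unit quaternion [w, x, y, z].
In Python, from plant import state, snapshot, sign_off, regions_of, tcp_to_grasp gives the robot as it stands.
- The arm moves only by the shell command python3 -m creep 'ROWS' [FORCE]. ROWS is JSON, a list of rows, each an object with "rotation": the turn, a rotation vector about the world's x, y, z in rad, a list of three; "slide": the shift along the world's x, y, z in cm, a list of three; "fingers": the opening, from 0 (shut) to 1 (fully open). In form: [{"rotation": [ax, ay, az], "slide": [tx, ty, tz], "fingers": fingers}, ...]. A call has 1 to 20 rows; each row is the pose to reach, as a shift and turn from the pose commanded when the call began; what a row does not reach only later rows make up. A row lasts 1/10 s, in which the tool goes at most 50 mm and 8.59 degrees, less where a joint would pass 70% of its speed; a pose out of reach is approached as far as the arm can. A call with a gripper value outside its range is refused whole. The fingers move at their own pace and stop on an object; FORCE is the grip in N (left out, the last holds). Time passes only in rows, so rows that repeat a pose let the fingers close. It gives the time, the measured TCP pose, the force, the opening and the grip force at its end, in the units of the state.
- state(): the state, without advancing time (a new reading comes with each control period).
- snapshot(name): name is "side" or "top"; returns a dict with "img" (480x640x3 uint8, blue, green, red), "intrinsics" (3x3 intrinsics, pixels), "dist" ([k1, k2, p1, p2, k3] as OpenCV has them; the pictures are not rectified), "R" (3x3) and "t" (3): a world point X has camera coordinates R X + t. Camera axes: x right, y down, z forward; pixel columns grow to the right and rows downward; lengths in m; the calibration is good to about 2 mm. A picture is of the moment at which its call begins. There is no depth.
- sign_off(): hands the job in; it is judged then, once.
Trained networks look in the newest picture that a camera, given by its name, has taken for a name from the list of things; names that differ only in an ending like _2 or _b are one class to them, and where a whole thing is asked for, a point or a joint stands for the part that bears it (a point fixed in the world has none). Each returns a list of dicts, best first, with "conf" (0 to 1); they miss things now and then, are a little off and sometimes report something else, mostly with a low value. They report only what shows in the picture. A call takes as long as a camera call. They do not tell look-alikes from the thing itself.
- regions_of(camera, label): "pixels" (480x640 bool, what is visible of it) and "xy" ([column, row] in pixels, amid what is visible of it).
The state is a dict: "t": time; "joint_positions": joint angles; "qd": joint speeds; "tau": joint torques, N m; "eef_pos": TCP position; "orientation": TCP orientation; "contact_force": force on the tool from outside, world axes, zero at the start; "ft_torque": the same for the moment, N m; "grip_width": finger opening in m; "finger_force": force on a finger pad.
Only numpy, scipy, OpenCV 4.12 (cv2) and the standard library are available. Lean on these libraries where they do the work, as an engineer would, in place of code of your own. Each camera call takes 0.05 s, during which the arm holds its last target. There are 200 camera calls.

## Working session

There is one attempt and no reset: what is moved stays moved. The work goes in short steps, Python scripts to look and compute and a shell command to move; the robot and the scene stay as the last step left them, time stands still between calls to the robot, and variables do not carry over. Pictures are saved under pics/ and viewed, at most 14 in all, crops included, and the job is handed in when it is done.

```bash
mkdir -p pics; ls; cat > h.py <<'E'
import numpy as np, cv2
from plant import state, snapshot, regions_of
def ray(s,px):
    K=np.array(s["intrinsics"]);u=cv2.undistortPoints(np.array([[px]],float),K,np.array(s["dist"]))[0,0]
    R=np.array(s["R"]);t=np.array(s["t"]);return -R.T@t, R.T@np.array([u[0],u[1],1])
def onz(s,px,z):
    c,d=ray(s,px);return c+d*(z-c[2])/d[2]
def proj(s,X):
    R=np.array(s["R"]);return cv2.projectPoints(np.array(X,float).reshape(-1,1,3),cv2.Rodrigues(R)[0],np.array(s["t"],float),np.array(s["intrinsics"]),np.array(s["dist"],float))[0][:,0]
E
python3 - <<'E'
from h import *
for n in("top","side"):
    s=snapshot(n);cv2.imwrite(f"pics/{n}0.png",s["img"])
    print(n,-np.array(s["R"]).T@s["t"])
    for l in("tin_a","tray_tab","lock_ring","switch_lever","lock_button","car_fob","banana","dock"):
        for d in regions_of(n,l):
            print(l,round(d["conf"],2),np.round(d["xy"]),d["pixels"].sum(),np.round(onz(s,d["xy"],{"tin_a":.026,"tray_tab":.042,"lock_ring":.086,"switch_lever":.09}.get(l,0.02)),3))
E
```

```text
pics
top [0.41390254 0.0083674  1.48237539]
tin_a 0.65 [419. 316.] 169 [ 0.315 -0.308  0.026]
tin_a 0.64 [387. 289.] 154 [ 0.404 -0.205  0.026]
tin_a 0.6 [459. 271.] 160 [ 0.457 -0.446  0.026]
tin_a 0.58 [435. 284.] 178 [ 0.417 -0.365  0.026]
tin_a 0.49 [433. 251.] 162 [ 0.526 -0.361  0.026]
tin_a 0.46 [393. 248.] 182 [ 0.54  -0.229  0.026]
tin_a 0.45 [406. 224.] 155 [ 0.617 -0.276  0.026]
tin_a 0.39 [312. 213.] 40 [0.662 0.038 0.026]
tray_tab 0.92 [297. 256.] 1961 [0.519 0.088 0.042]
car_fob 0.76 [364. 178.] 208 [ 0.779 -0.141  0.02 ]
banana 0.85 [183. 283.] 493 [0.436 0.471 0.02 ]
banana 0.34 [295. 258.] 1871 [0.512 0.096 0.02 ]
dock 0.75 [294. 233.] 6652 [0.596 0.097 0.02 ]
side [ 0.25930252 -1.40419817  0.89355208]
tin_a 0.87 [310. 375.] 365 [ 0.452 -0.469  0.026]
tin_a 0.86 [291. 347.] 333 [ 0.423 -0.366  0.026]
tin_a 0.74 [321. 312.] 240 [ 0.523 -0.242  0.026]
tin_a 0.71 [328. 343.] 279 [ 0.515 -0.366  0.026]
tin_a 0.65 [359. 322.] 270 [ 0.61  -0.297  0.026]
tin_a 0.64 [248. 340.] 285 [ 0.325 -0.321  0.026]
tin_a 0.5 [276. 310.] 239 [ 0.409 -0.211  0.026]
tray_tab 0.71 [256. 203.] 319 [0.422 0.425 0.042]
tray_tab 0.56 [302. 258.] 1207 [0.517 0.016 0.042]
lock_ring 0.73 [346. 250.] 188 [ 0.639 -0.031  0.086]
lock_button 0.43 [358. 323.] 239 [ 0.608 -0.295  0.02 ]
lock_button 0.3 [301. 259.] 1287 [0.519 0.044 0.02 ]
car_fob 0.76 [400. 291.] 222 [ 0.765 -0.17   0.02 ]
car_fob 0.25 [346. 252.] 161 [0.666 0.069 0.02 ]
banana 0.75 [260. 202.] 388 [0.442 0.475 0.02 ]
dock 0.83 [324. 251.] 4498 [0.602 0.085 0.02 ]
```

```bash
python3 - <<'E'
import cv2
a=cv2.imread("pics/top0.png");b=cv2.imread("pics/side0.png")
cv2.imwrite("pics/topc.png",cv2.resize(a[170:340,210:480],(800,504),interpolation=3))
cv2.imwrite("pics/sidec.png",cv2.resize(b[190:400,200:460],(740,598),interpolation=3))
E
```

```text
(no output)
```

View pics/topc.png

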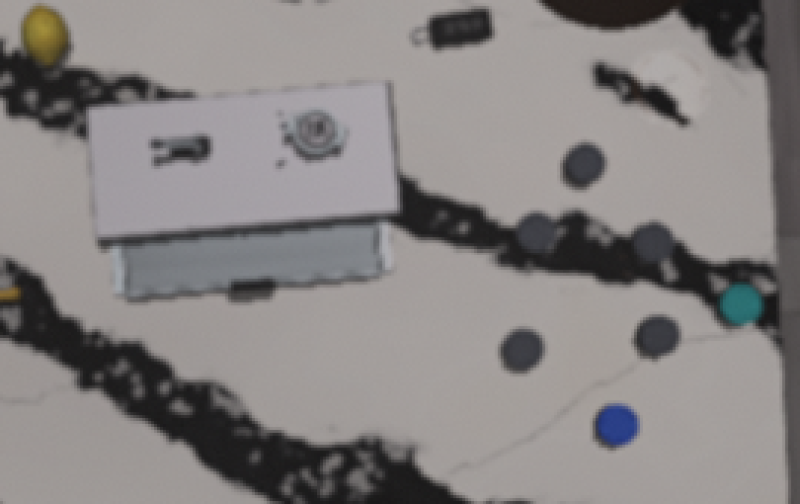

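View pics/sidec.png

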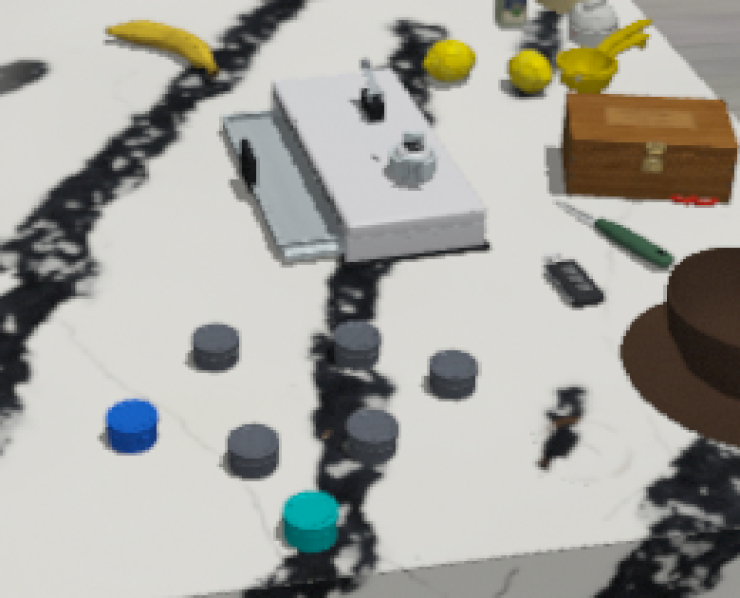

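The five dark-grey tins in the top crop are at (583,165), (537,233), (652,243), (522,350) and (657,336). The look-alikes, blue (616,425) and turquoise (741,304), are to be left alone. The dock is yawed slightly and its tray is part-way out. Next I fit the dock.

```bash
cat >> h.py <<'E'
import json,os
def dk(p,X):
    c,s_=np.cos(p[2]),np.sin(p[2]);X=np.atleast_2d(np.array(X,float))
    return np.c_[p[0]+c*X[:,0]-s_*X[:,1],p[1]+s_*X[:,0]+c*X[:,1],X[:,2]]
def inv(p,X):
    c,s_=np.cos(p[2]),np.sin(p[2]);d=np.array(X[:2])-p[:2];return np.round([c*d[0]+s_*d[1],-s_*d[0]+c*d[1]],4)
D=np.array(json.load(open("dock.json"))) if os.path.exists("dock.json") else None
E
python3 - <<'E'
from h import *
from scipy.optimize import least_squares
st=snapshot("top");ss=snapshot("side")
ct=np.array([(88,107),(390,82),(399,210),(100,240)])/2.963+(210,170)
cs=np.array([(390,72),(484,210),(346,230),(274,83)])/2.846+(200,190)
X=np.array([(.15,.17,.05),(.15,-.17,.05),(0,-.17,.05),(0,.17,.05)])
f=lambda p:np.r_[(proj(st,dk(p,X))-ct).ravel(),(proj(ss,dk(p,X))-cs).ravel()]
r=least_squares(f,[.56,.1,.1],loss="soft_l1");D=r.x;print(D,np.round(r.fun,1))
json.dump(list(D),open("dock.json","w"))
def at(s,n,c,z):
    px=np.array(c)/(2.963 if n=="t" else 2.846)+((210,170) if n=="t" else (200,190));return inv(D,onz(s,px,z))
print("tab top",at(st,"t",(252,289),.055),at(ss,"s",(246,150),.05))
print("ring",at(st,"t",(316,131),.083),at(ss,"s",(413,140),.084))
print("roller",at(st,"t",(160,150),.104),at(ss,"s",(366,66),.1))
vt=cv2.resize(st["img"][180:280,220:360],None,fx=5.7,fy=5.7,interpolation=3)
def draw(im,s,o,k,P,c):
    for q in (proj(s,P)-o)*k: cv2.circle(im,tuple(int(v) for v in q),3,c,1)
def P():
    return np.vstack([dk(D,X),])
draw(vt,st,(220,180),5.7,P(),(0,0,255))
cv2.imwrite("pics/t1.png",vt)
vs=cv2.resize(ss["img"][195:295,270:380],None,fx=5.9,fy=5.9,interpolation=3)
draw(vs,ss,(270,195),5.9,P(),(0,0,255));cv2.imwrite("pics/s1.png",vs)
for s,n in((st,"top"),(ss,"side")):
  for l in("tin_a",):
    for d in regions_of(n,l):
      m=d["pixels"];h=cv2.cvtColor(s["img"],cv2.COLOR_BGR2HSV)[m].mean(0)
      print(n,np.round(onz(s,d["xy"],.026 if n=="top" else .013),3),np.round(h))
E
```

```text
[0.54765212 0.09525221 0.06429338] [ 0.  -0.1  0.7 -0.5  1.8  1.4 -1.   0.1  0.3 -1.4  1.1  0.2 -0.  -0.8
 -1.6 -1. ]
tab top [-0.0683  0.0036] [-0.0633  0.0095]
ring [ 0.095  -0.0808] [ 0.101  -0.0683]
roller [0.0855 0.0869] [0.0923 0.0832]
top [ 0.616 -0.284  0.026] [109.  19.  77.]
top [ 0.536 -0.226  0.026] [119.  21.  72.]
top [ 0.419 -0.359  0.026] [119.  21.  68.]
top [ 0.535 -0.364  0.026] [117.  21.  67.]
top [ 0.412 -0.207  0.026] [118.  21.  71.]
top [ 0.451 -0.443  0.026] [ 91. 142. 101.]
side [ 0.415 -0.361  0.013] [103.  30.  95.]
side [ 0.323 -0.3    0.013] [108. 207. 166.]
side [ 0.457 -0.445  0.013] [ 89. 231. 138.]
side [ 0.539 -0.228  0.013] [108.  32.  88.]
side [ 0.406 -0.203  0.013] [100.  28.  97.]
side [ 0.517 -0.354  0.013] [108.  31.  89.]
side [ 0.618 -0.283  0.013] [99. 28. 98.]
```

View pics/t1.png

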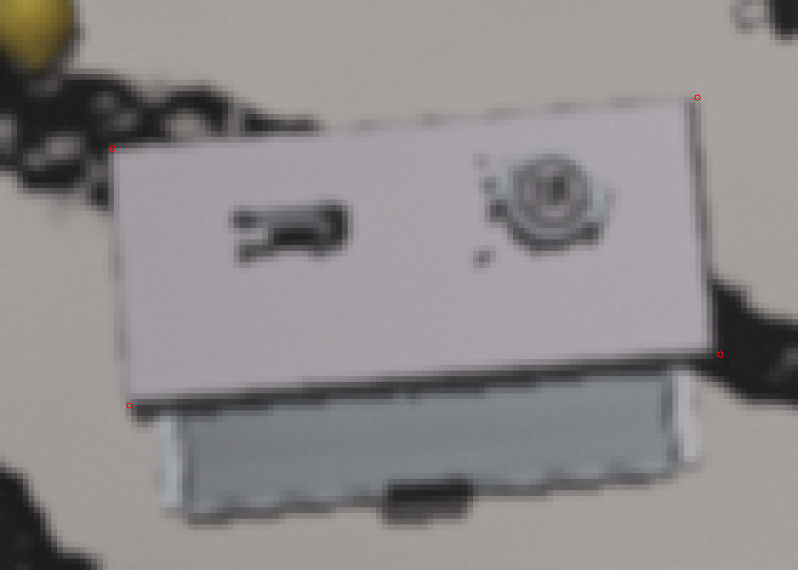

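View pics/s1.png

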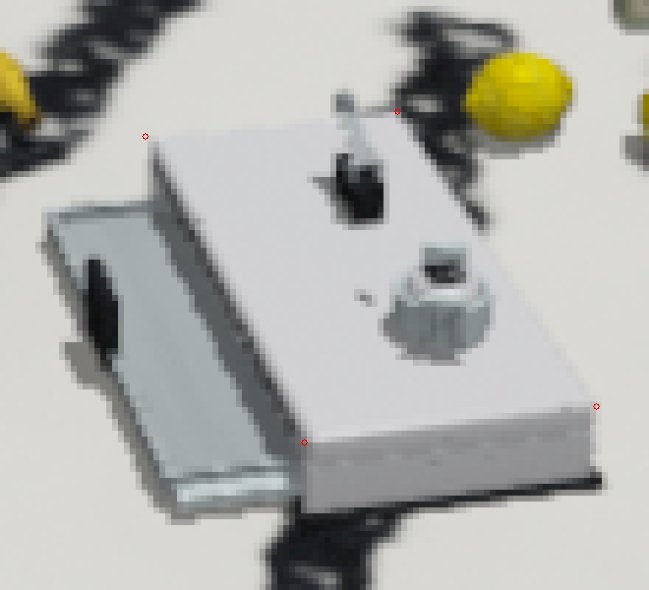

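```bash
python3 - <<'E'
from h import *
from scipy.optimize import least_squares
st=snapshot("top");ss=snapshot("side")
T=lambda c:np.array(c)/5.7+(220,180)-.4
S=lambda c:np.array(c)/5.9+(270,195)-.4
ct=T([(112,147),(690,99),(712,352),(129,401)]);cs=S([(396,109),(594,405),(305,440),(150,139)])
X=np.array([(.15,.17,.05),(.15,-.17,.05),(0,-.17,.05),(0,.17,.05)])
f=lambda p:np.r_[(proj(st,dk(p,X))-ct).ravel(),(proj(ss,dk(p,X))-cs).ravel()]
g=lambda q:np.r_[(proj(st,dk(q[:3],X)+[q[3],q[4],0])-ct).ravel(),(proj(ss,dk(q[:3],X))-cs).ravel()]
r=least_squares(f,[.56,.1,.1],loss="soft_l1");D=r.x;print(D,np.round(r.fun,1))
json.dump(list(D),open("dock.json","w"))
def tri(ps,pt):
    A=[];b=[]
    c1,d1=ray(st,pt);c2,d2=ray(ss,ps)
    u=np.linalg.lstsq(np.c_[d1,-d2],c2-c1,rcond=None)[0];p=c1+u[0]*d1;q=c2+u[1]*d2
    return np.round((p+q)/2,4),np.round(np.linalg.norm(p-q),4)
for n,t,s in(("tabtop",(428,488),(98,262+45)),("cap top",(551,189),(447,266)),("roller",(238,232),(344,103))):
    p,e=tri(S(s),T(t));print(n,p,e,inv(D,p))
for z in (.05,.055): print("tab front/back",inv(D,onz(st,T((428,484)),z)),inv(D,onz(st,T((428,512)),z)))
print("floor rims",inv(D,onz(st,T((185,516)),.022)),inv(D,onz(st,T((690,470)),.022)))
E
```

```text
[0.54878579 0.09958958 0.0616295 ] [-0.7  0.1  0.5  0.   0.6  0.7 -0.8  0.7  0.8  0.3  0.7  0.   0.2  0.1
 -0.1 -0.6]
tabtop [0.4851 0.0968 0.0382] 0.0051 [-0.0637  0.0011]
cap top [0.651  0.0219 0.0889] 0.0009 [ 0.0972 -0.0838]
roller [0.6321 0.1963 0.0981] 0.0052 [0.0891 0.0914]
tab front/back [-0.0595 -0.0002] [-0.0755  0.0011]
tab front/back [-0.0598 -0.0005] [-0.0757  0.0008]
floor rims [-0.0649  0.144 ] [-0.0624 -0.151 ]
```

```bash
cat >> h.py <<'E'
from scipy.spatial.transform import Rotation as Ro
def tool():
    s=state();q=s["orientation"];M=Ro.from_quat([q[1],q[2],q[3],q[0]]).as_matrix()
    print("t",round(s["t"],2),"tcp",np.round(s["eef_pos"],4),"z",np.round(M[:,2],3),"yaw of tool y",round(np.arctan2(M[1,1],M[0,1]),4),"F",np.round(s["contact_force"],1),"w",round(s["grip_width"],4),"q7",round(s["joint_positions"][6],2))
    return s,M
E
python3 -c "
from h import *
tool();from plant import tcp_to_grasp;print(tcp_to_grasp, dk(D,[(-.065,.001,.04),(-.13,.001,.04),(.095,-.083,.07),(.089,.091,.1)]))"
```

```text
t 1.2 tcp [0.1642 0.603  0.2267] z [-0. -0. -1.] yaw of tool y 1.3049 F [0.6 0.3 0.1] w 0.0923 q7 -0.08
0.0188 [[0.4838476  0.0965843  0.04      ]
 [0.418971   0.09258092 0.04      ]
 [0.64871744 0.02259825 0.07      ]
 [0.63201209 0.19589837 0.1       ]]
```

```bash
python3 -m creep '[{"rotation":[0,0,-0.15],"slide":[3,-4,0],"fingers":0.4},{"rotation":[0,0,-0.3],"slide":[6,-8,0],"fingers":0.4},{"rotation":[0,0,-0.45],"slide":[8.5,-12,0],"fingers":0.4},{"rotation":[0,0,-0.6],"slide":[11,-16,0],"fingers":0.4},{"rotation":[0,0,-0.75],"slide":[13.5,-20,0],"fingers":0.4},{"rotation":[0,0,-0.9],"slide":[16,-24,0],"fingers":0.4},{"rotation":[0,0,-1.05],"slide":[18.5,-28,0],"fingers":0.4},{"rotation":[0,0,-1.2],"slide":[21,-32,0],"fingers":0.4},{"rotation":[0,0,-1.243],"slide":[23.5,-36,0],"fingers":0.4},{"rotation":[0,0,-1.243],"slide":[26,-40,0],"fingers":0.4},{"rotation":[0,0,-1.243],"slide":[28.5,-44,-2],"fingers":0.4},{"rotation":[0,0,-1.243],"slide":[30.5,-48,-5],"fingers":0.4},{"rotation":[0,0,-1.243],"slide":[32,-50.6,-9],"fingers":0.4},{"rotation":[0,0,-1.243],"slide":[32,-50.6,-10],"fingers":0.4},{"rotation":[0,0,-1.243],"slide":[32,-50.6,-10],"fingers":0.4},{"rotation":[0,0,-1.243],"slide":[32,-50.6,-10],"fingers":0.4},{"rotation":[0,0,-1.243],"slide":[32,-50.6,-10],"fingers":0.4}]' 20; python3 -c "
from h import *
tool()
s=snapshot('side');cv2.imwrite('pics/a.png',cv2.resize(s['img'][150:300,220:420],(800,600),interpolation=3))"
```

```text
t: 2.9
eef_pos: [0.4847, 0.0982, 0.1279]
orientation: [0.0, 0.684, 0.729, 0.001]
contact_force: [-1.3, 0.2, 0.7]
grip_width: 0.0372
finger_force: 0.0
t 2.9 tcp [0.4847 0.0982 0.1279] z [ 0.002  0.001 -1.   ] yaw of tool y 0.0635 F [-1.3  0.2  0.7] w 0.0372 q7 0.0
```

View pics/a.png

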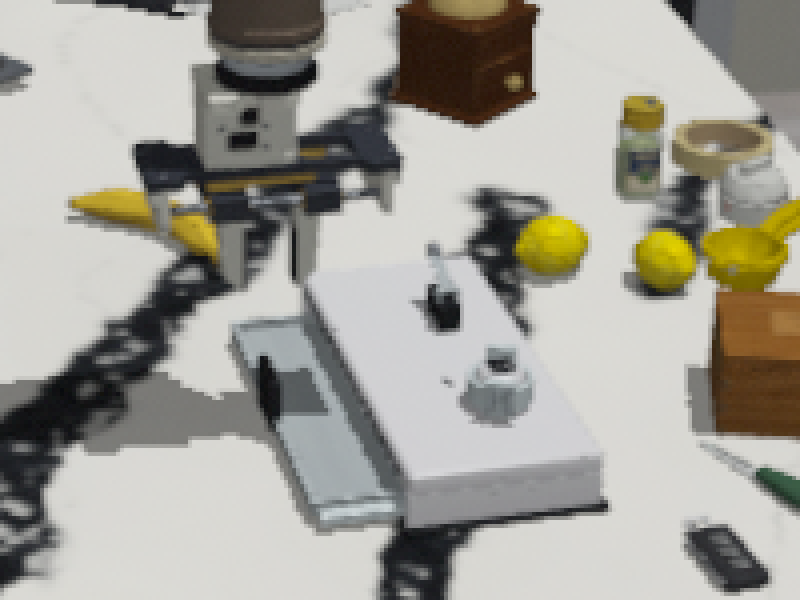

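The gripper (crop 270,230) hangs above the tab (268,390) with its fingers set fore and aft. I go down and grip.

```bash
python3 -m creep '[{"rotation":[0,0,0],"slide":[-0.1,-0.15,-4],"fingers":0.4},{"rotation":[0,0,0],"slide":[-0.1,-0.15,-7],"fingers":0.4},{"rotation":[0,0,0],"slide":[-0.1,-0.15,-9.5],"fingers":0.4},{"rotation":[0,0,0],"slide":[-0.1,-0.15,-9.8],"fingers":0.4},{"rotation":[0,0,0],"slide":[-0.1,-0.15,-9.8],"fingers":0.0},{"rotation":[0,0,0],"slide":[-0.1,-0.15,-9.8],"fingers":0.0},{"rotation":[0,0,0],"slide":[-0.1,-0.15,-9.8],"fingers":0.0},{"rotation":[0,0,0],"slide":[-0.1,-0.15,-9.8],"fingers":0.0},{"rotation":[0,0,0],"slide":[-0.1,-0.15,-9.8],"fingers":0.0}]' 20
```

```text
t: 3.85
eef_pos: [0.4843, 0.096, 0.0299]
orientation: [0.001, 0.685, 0.729, 0.001]
contact_force: [-0.2, 0.5, 8.6]
grip_width: 0.0095
finger_force: 20.0
```

```bash
python3 -m creep '[{"rotation":[0,0,0],"slide":[-0.8,-0.05,0],"fingers":0},{"rotation":[0,0,0],"slide":[-1.8,-0.11,0],"fingers":0},{"rotation":[0,0,0],"slide":[-2.8,-0.17,0],"fingers":0},{"rotation":[0,0,0],"slide":[-3.8,-0.23,0],"fingers":0},{"rotation":[0,0,0],"slide":[-4.6,-0.28,0],"fingers":0},{"rotation":[0,0,0],"slide":[-5.2,-0.32,0],"fingers":0},{"rotation":[0,0,0],"slide":[-5.2,-0.32,0],"fingers":0}]'
python3 -c "
from h import *
tool()"
```

```text
t: 4.55
eef_pos: [0.4313, 0.0925, 0.0298]
orientation: [0.0, 0.685, 0.729, 0.001]
contact_force: [-1.2, -1.0, 14.9]
grip_width: 0.0103
finger_force: 20.0
t 4.55 tcp [0.4313 0.0925 0.0298] z [ 0.002  0.001 -1.   ] yaw of tool y 0.062 F [-1.2 -1.  14.9] w 0.0103 q7 0.1
```

```bash
python3 -m creep '[{"rotation":[0,0,0],"slide":[-0.4,-0.03,0.1],"fingers":0},{"rotation":[0,0,0],"slide":[-0.8,-0.05,0.1],"fingers":0},{"rotation":[0,0,0],"slide":[-1.1,-0.07,0.1],"fingers":0},{"rotation":[0,0,0],"slide":[-1.1,-0.07,0.1],"fingers":0}]'
python3 -c "
from h import *
tool()
s=snapshot('side');cv2.imwrite('pics/b.png',cv2.resize(s['img'][200:300,260:390],(780,600),interpolation=3))"
```

```text
t: 4.95
eef_pos: [0.4298, 0.0924, 0.0312]
orientation: [0.006, 0.685, 0.728, 0.006]
contact_force: [28.8, -0.2, -26.2]
grip_width: 0.0103
finger_force: 20.0
t 4.95 tcp [0.4298 0.0924 0.0312] z [ 0.018  0.001 -1.   ] yaw of tool y 0.061 F [ 28.8  -0.2 -26.2] w 0.0103 q7 0.09
```

View pics/b.png

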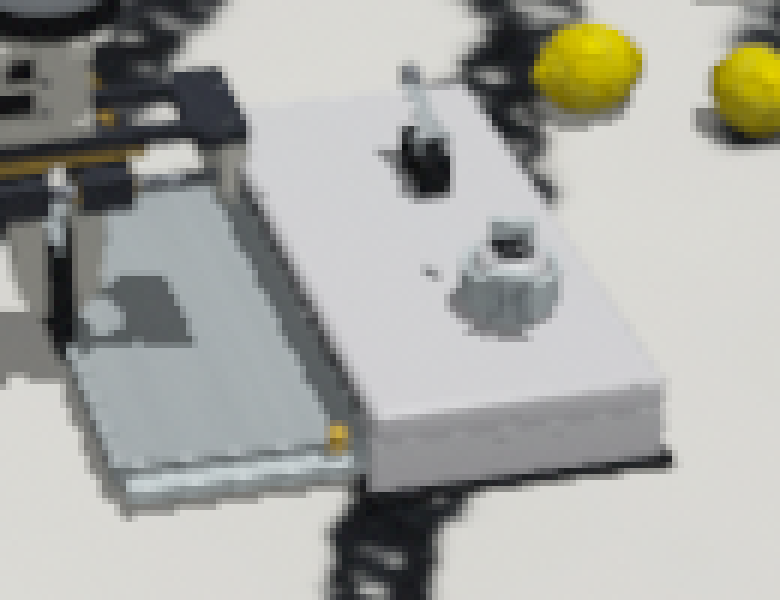

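The tray is at its end stop (reaction 29 N) and the brass button shows at (340,437), sprung out. I release the tab, rise, then look closely at the ring.

```bash
python3 -m creep '[{"rotation":[0,0,0],"slide":[0.8,0.05,-0.1],"fingers":0},{"rotation":[0,0,0],"slide":[0.9,0.05,-0.1],"fingers":0.3},{"rotation":[0,0,0],"slide":[0.9,0.05,-0.1],"fingers":0.3},{"rotation":[0,0,0],"slide":[0.9,0.05,-0.1],"fingers":0.3},{"rotation":[0,0,0],"slide":[0.9,0.05,4],"fingers":0.3},{"rotation":[0,0,0],"slide":[0.9,0.05,8],"fingers":0.4},{"rotation":[0,0,0],"slide":[0.9,-4,12],"fingers":1},{"rotation":[0,0,0],"slide":[0.9,-8,14],"fingers":1},{"rotation":[0,0,0],"slide":[0.9,-12,14],"fingers":1},{"rotation":[0,0,0],"slide":[0.9,-16,14],"fingers":1},{"rotation":[0,0,0],"slide":[0.9,-20,14],"fingers":1},{"rotation":[0,0,0],"slide":[0.9,-20,14],"fingers":1}]'
python3 - <<'E'
from h import *
tool()
s=snapshot('top')
v=[cv2.resize(s['img'][195:235,295:335],(600,600),interpolation=4)]
c=snapshot('side');v.append(cv2.resize(c['img'][228:268,325:365],(600,600),interpolation=4)[:, :])
m=np.hstack(v);m=cv2.resize(m,(800,400),interpolation=3)
K=400/40
R0=(.0962,-.083)
for ang,col in((.6,(0,255,0)),(0,(255,0,0)),(-.6,(0,0,255))):
  a=np.array([[R0[0]-np.sin(ang)*r,R0[1]+np.cos(ang)*r,.05] for r in(.04,.055)])
  for s_,o,dx in((s,(295,195),0),(c,(325,228),400)):
    q=((proj(s_,dk(D,a))-o+.5)*K+(dx,0)).astype(int);cv2.line(m,tuple(q[0].tolist()),tuple(q[1].tolist()),col,1)
cv2.imwrite('pics/c.png',m)
E
```

```text
t: 6.2
eef_pos: [0.4281, -0.1133, 0.17]
orientation: [0.001, 0.688, 0.726, -0.0]
contact_force: [0.2, 0.3, -0.0]
grip_width: 0.0788
finger_force: 0.0
t 6.2 tcp [ 0.4281 -0.1133  0.17  ] z [ 0.001 -0.001 -1.   ] yaw of tool y 0.0546 F [ 0.2  0.3 -0. ] w 0.0788 q7 0.4
```

View pics/c.png

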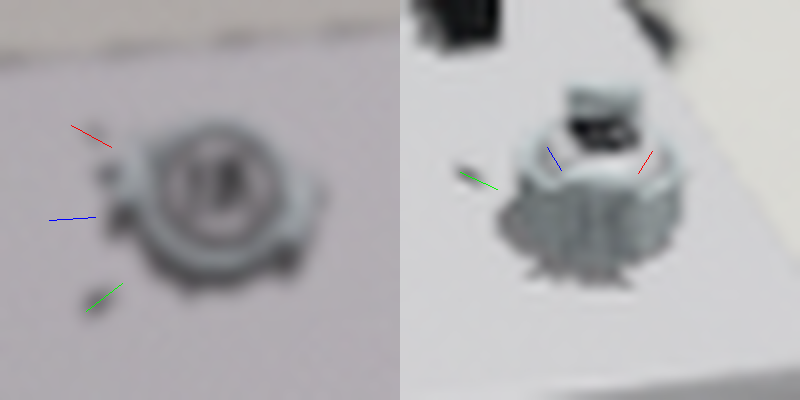

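```bash
python3 - <<'E'
from h import *
c=snapshot('side');s=snapshot('top')
R0=(.0962,-.083)
for ang in(-.6,-.4,-.2,0,.2,.6):
  P=lambda sg,r,z:[R0[0]-np.sin(ang)*r*sg,R0[1]+np.cos(ang)*r*sg,z]
  print(ang,"side L top,R face",np.round((proj(c,dk(D,[P(1,.029,.086),P(-1,.0325,.071)]))-(325,228)+.5)*10+(400,0)).tolist(),"top L,R",np.round((proj(s,dk(D,[P(1,.029,.086),P(-1,.029,.086)]))-(295,195)+.5)*10).tolist())
E
```

```text
-0.6 side L top,R face [[634.0, 86.0], [571.0, 222.0]] top L,R [[137.0, 145.0], [294.0, 233.0]]
-0.4 side L top,R face [[615.0, 84.0], [593.0, 225.0]] top L,R [[129.0, 161.0], [301.0, 217.0]]
-0.2 side L top,R face [[596.0, 83.0], [615.0, 226.0]] top L,R [[125.0, 178.0], [305.0, 199.0]]
0 side L top,R face [[577.0, 84.0], [636.0, 225.0]] top L,R [[125.0, 196.0], [305.0, 181.0]]
0.2 side L top,R face [[560.0, 87.0], [656.0, 221.0]] top L,R [[128.0, 214.0], [302.0, 164.0]]
0.6 side L top,R face [[530.0, 98.0], [689.0, 209.0]] top L,R [[145.0, 245.0], [285.0, 132.0]]
```

Blended cues: the left lug is at (605,92) and the right face at (590,215) in the side half, so the ring sits about 0.37 rad clockwise of the dock's y (joint ≈0.23). The green overlay meets the long bar at (95,303). Moving above the ring.

```bash
python3 -m creep '[{"rotation":[0,0,0.14],"slide":[3,1.7,0],"fingers":1},{"rotation":[0,0,0.28],"slide":[6,3.5,0],"fingers":1},{"rotation":[0,0,0.42],"slide":[9,5.3,0],"fingers":1},{"rotation":[0,0,0.56],"slide":[12,7.1,0],"fingers":1},{"rotation":[0,0,0.7],"slide":[15,9,0],"fingers":1},{"rotation":[0,0,0.84],"slide":[18,11,0],"fingers":1},{"rotation":[0,0,0.98],"slide":[20,12.5,0],"fingers":1},{"rotation":[0,0,1.12],"slide":[22.2,13.6,-3],"fingers":1},{"rotation":[0,0,1.207],"slide":[22.2,13.6,-5],"fingers":1},{"rotation":[0,0,1.207],"slide":[22.2,13.6,-5],"fingers":1},{"rotation":[0,0,1.207],"slide":[22.2,13.6,-5],"fingers":1},{"rotation":[0,0,1.207],"slide":[22.2,13.6,-5],"fingers":1}]'
python3 -c "
from h import *
tool()"
```

```text
t: 7.6
eef_pos: [0.6515, 0.0279, 0.1211]
orientation: [0.001, 0.151, 0.988, 0.0]
contact_force: [-1.0, -0.0, -0.4]
grip_width: 0.092
finger_force: 0.0
t 7.6 tcp [0.6515 0.0279 0.1211] z [ 0.001  0.    -1.   ] yaw of tool y 1.2671 F [-1.  -0.  -0.4] w 0.092 q7 1.3
```

```bash
python3 -m creep '[{"rotation":[0,0,0],"slide":[-0.15,-0.53,0],"fingers":1},{"rotation":[0,0,0],"slide":[-0.15,-0.53,-2],"fingers":1},{"rotation":[0,0,0],"slide":[-0.15,-0.53,-4.5],"fingers":1},{"rotation":[0,0,0],"slide":[-0.15,-0.53,-6.2],"fingers":1},{"rotation":[0,0,0],"slide":[-0.15,-0.53,-6.4],"fingers":1},{"rotation":[0,0,0],"slide":[-0.15,-0.53,-6.4],"fingers":0.6},{"rotation":[0,0,0],"slide":[-0.15,-0.53,-6.4],"fingers":0.6},{"rotation":[0,0,0],"slide":[-0.15,-0.53,-6.4],"fingers":0.6},{"rotation":[0,0,0],"slide":[-0.15,-0.53,-6.4],"fingers":0.6}]' 10
python3 -c "
from h import *
tool()"
```

```text
t: 8.5
eef_pos: [0.6504, 0.0226, 0.0567]
orientation: [0.001, 0.15, 0.989, 0.0]
contact_force: [7.0, 9.9, 1.6]
grip_width: 0.0646
finger_force: 10.0
t 8.5 tcp [0.6504 0.0226 0.0567] z [ 0.002  0.001 -1.   ] yaw of tool y 1.2688 F [7.  9.9 1.6] w 0.0646 q7 1.33
```

```bash
python3 -m creep '[{"rotation":[0,0,0.1],"slide":[0.03,0.08,0],"fingers":0.6},{"rotation":[0,0,0.22],"slide":[0.03,0.08,0],"fingers":0.6},{"rotation":[0,0,0.34],"slide":[0.03,0.08,0],"fingers":0.6},{"rotation":[0,0,0.46],"slide":[0.03,0.08,0],"fingers":0.6},{"rotation":[0,0,0.58],"slide":[0.03,0.08,0],"fingers":0.6},{"rotation":[0,0,0.7],"slide":[0.03,0.08,0],"fingers":0.6},{"rotation":[0,0,0.82],"slide":[0.03,0.08,0],"fingers":0.6},{"rotation":[0,0,0.92],"slide":[0.03,0.08,0],"fingers":0.6},{"rotation":[0,0,0.965],"slide":[0.03,0.08,0],"fingers":0.6},{"rotation":[0,0,0.965],"slide":[0.03,0.08,0],"fingers":0.6},{"rotation":[0,0,0.965],"slide":[0.03,0.08,0],"fingers":0.6}]'
python3 -c "
from h import *
s,M=tool();print(s['ft_torque'])"
```

```text
t: 9.6
eef_pos: [0.6503, 0.0232, 0.0567]
orientation: [0.001, -0.325, 0.946, 0.0]
contact_force: [-2.4, 0.8, 6.1]
grip_width: 0.0644
finger_force: 9.9
t 9.6 tcp [0.6503 0.0232 0.0567] z [ 0.001  0.    -1.   ] yaw of tool y 2.2325 F [-2.4  0.8  6.1] w 0.0644 q7 2.11
[0.25716941 0.58378168 0.09626036]
```

```bash
python3 -m creep '[{"rotation":[0,0,0],"slide":[0,0,0],"fingers":1},{"rotation":[0,0,0],"slide":[0,0,0],"fingers":1},{"rotation":[0,0,0],"slide":[0,0,0],"fingers":1},{"rotation":[0,0,0],"slide":[0,0,4],"fingers":1},{"rotation":[0,0,-0.1],"slide":[0,0,8],"fingers":1},{"rotation":[0,0,-0.25],"slide":[-3,0,12],"fingers":1},{"rotation":[0,0,-0.4],"slide":[-6,0,15],"fingers":1},{"rotation":[0,0,-0.55],"slide":[-9,-3,17],"fingers":1},{"rotation":[0,0,-0.7],"slide":[-12,-5,18],"fingers":1},{"rotation":[0,0,-0.85],"slide":[-15,-5,18],"fingers":1},{"rotation":[0,0,-1.0],"slide":[-18,-5,18],"fingers":1},{"rotation":[0,0,-1.15],"slide":[-21,-5,18],"fingers":1},{"rotation":[0,0,-1.3],"slide":[-24,-5,18],"fingers":1},{"rotation":[0,0,-1.45],"slide":[-24,-5,18],"fingers":1},{"rotation":[0,0,-1.6],"slide":[-24,-5,18],"fingers":1},{"rotation":[0,0,-1.75],"slide":[-24,-5,18],"fingers":1},{"rotation":[0,0,-1.9],"slide":[-24,-5,18],"fingers":1},{"rotation":[0,0,-2.05],"slide":[-24,-5,18],"fingers":1},{"rotation":[0,0,-2.17],"slide":[-24,-5,18],"fingers":1},{"rotation":[0,0,-2.17],"slide":[-24,-5,18],"fingers":1}]'
cat >> h.py <<'E'
def tins():
    for n in("top","side"):
        s=snapshot(n)
        for d in regions_of(n,"tin_a"):
            m=d["pixels"];h=cv2.cvtColor(s["img"],cv2.COLOR_BGR2HSV)[m].mean(0)
            if h[1]>80: continue
            ys,xs=np.nonzero(m);X=onz(s,[xs.mean(),ys.mean()],.013 if n=="side" else .022)
            print(n,round(d["conf"],2),np.round(X,3),"dock",inv(D,onz(s,[xs.mean(),ys.mean()],.035)),m.sum())
E
python3 - <<'E'
from h import *
tool();tins()
s=snapshot('top')
c=snapshot('side')
v=[cv2.resize(s['img'][195:235,295:335],(400,400),interpolation=3),cv2.resize(c['img'][228:268,325:365],(400,400),interpolation=3)]
cv2.imwrite('pics/d.png',np.hstack(v))
E
```

```text
t: 11.6
eef_pos: [0.4099, -0.0268, 0.2358]
orientation: [0.0, 0.685, 0.729, 0.0]
contact_force: [0.1, 0.4, -0.4]
grip_width: 0.0919
finger_force: 0.0
t 11.6 tcp [ 0.4099 -0.0268  0.2358] z [ 0.  0. -1.] yaw of tool y 0.0618 F [ 0.1  0.4 -0.4] w 0.0919 q7 0.02
top 0.75 [ 0.422 -0.355  0.022] dock [-0.1547 -0.4428] 168
top 0.71 [ 0.617 -0.279  0.022] dock [ 0.0436 -0.3792] 171
top 0.6 [ 0.411 -0.203  0.022] dock [-0.1564 -0.292 ] 141
top 0.57 [ 0.54  -0.22   0.022] dock [-0.0295 -0.3167] 122
top 0.45 [ 0.527 -0.353  0.022] dock [-0.0501 -0.4476] 139
side 0.83 [ 0.408 -0.204  0.013] dock [-0.165  -0.3245] 229
side 0.73 [ 0.418 -0.355  0.013] dock [-0.1641 -0.4719] 284
side 0.66 [ 0.523 -0.352  0.013] dock [-0.0618 -0.4745] 319
side 0.59 [ 0.614 -0.278  0.013] dock [ 0.0316 -0.4086] 273
side 0.55 [ 0.538 -0.219  0.013] dock [-0.0395 -0.3462] 235
```

View pics/d.png

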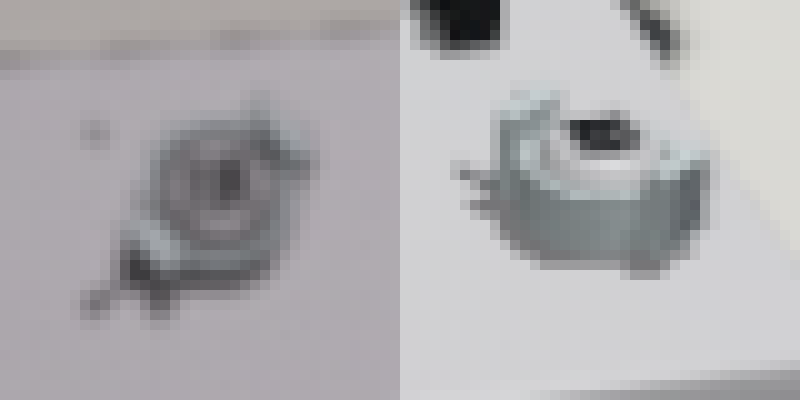

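Locked: the pointer under the left lug (125,280) meets the bar (95,303). The tins agree in both views to about 3 mm. First tin.

```bash
python3 -m creep '[{"rotation":[0,0,0],"slide":[0,-4,-3],"fingers":1},{"rotation":[0,0,0],"slide":[0,-8,-6],"fingers":1},{"rotation":[0,0,0],"slide":[0,-12,-10],"fingers":1},{"rotation":[0,0,0],"slide":[0,-16,-13],"fingers":1},{"rotation":[0,0,0],"slide":[0,-17.6,-15],"fingers":1},{"rotation":[0,0,0],"slide":[0,-17.6,-17],"fingers":1},{"rotation":[0,0,0],"slide":[0,-17.6,-20],"fingers":1},{"rotation":[0,0,0],"slide":[0,-17.6,-22.5],"fingers":1},{"rotation":[0,0,0],"slide":[0,-17.6,-23.1],"fingers":1},{"rotation":[0,0,0],"slide":[0,-17.6,-23.1],"fingers":1},{"rotation":[0,0,0],"slide":[0,-17.6,-23.1],"fingers":0.3},{"rotation":[0,0,0],"slide":[0,-17.6,-23.1],"fingers":0.3},{"rotation":[0,0,0],"slide":[0,-17.6,-23.1],"fingers":0.3},{"rotation":[0,0,0],"slide":[0,-17.6,-23.1],"fingers":0.3},{"rotation":[0,0,0],"slide":[0,-17.6,-23.1],"fingers":0.3},{"rotation":[0,0,0],"slide":[0,-17.6,-23.1],"fingers":0.3}]' 15
python3 -c "
from h import *
tool()"
```

```text
t: 13.5
eef_pos: [0.4101, -0.2028, 0.0049]
orientation: [0.0, 0.684, 0.729, 0.0]
contact_force: [-0.3, -0.3, 0.6]
grip_width: 0.0489
finger_force: 0.2
t 13.5 tcp [ 0.4101 -0.2028  0.0049] z [ 0. -0. -1.] yaw of tool y 0.064 F [-0.3 -0.3  0.6] w 0.0489 q7 0.72
```

```bash
python3 -m creep '[{"rotation":[0,0,0],"slide":[0,0,0],"fingers":0.3},{"rotation":[0,0,0],"slide":[0,0,0],"fingers":0.3},{"rotation":[0,0,0],"slide":[0,0,0],"fingers":0.3},{"rotation":[0,0,0],"slide":[0,0,2],"fingers":0.3},{"rotation":[0,0,0],"slide":[0,1,6],"fingers":0.3},{"rotation":[0,0,0],"slide":[0.5,4,10],"fingers":0.3},{"rotation":[0,0,0],"slide":[1,8.5,10],"fingers":0.3},{"rotation":[0,0,0],"slide":[2,13,10],"fingers":0.3},{"rotation":[0,0,0],"slide":[3,17.5,10],"fingers":0.3},{"rotation":[0,0,0],"slide":[4,22,10],"fingers":0.3},{"rotation":[0,0,0],"slide":[5,26.5,10],"fingers":0.3},{"rotation":[0,0,0],"slide":[6,31,10],"fingers":0.3},{"rotation":[0,0,0],"slide":[7,35.5,10],"fingers":0.3},{"rotation":[0,0,0],"slide":[7.5,39,10],"fingers":0.3},{"rotation":[0,0,0],"slide":[7.5,40.9,9],"fingers":0.3},{"rotation":[0,0,0],"slide":[7.5,40.9,8],"fingers":0.3},{"rotation":[0,0,0],"slide":[7.5,40.9,8],"fingers":0.3},{"rotation":[0,0,0],"slide":[7.5,40.9,8],"fingers":0.3}]'
python3 -c "
from h import *
tool()"
```

```text
t: 15.3
eef_pos: [0.4846, 0.2038, 0.0842]
orientation: [0.0, 0.685, 0.729, -0.001]
contact_force: [0.8, 0.2, -0.9]
grip_width: 0.0454
finger_force: 15.0
t 15.3 tcp [0.4846 0.2038 0.0842] z [-0.001 -0.002 -1.   ] yaw of tool y 0.0615 F [ 0.8  0.2 -0.9] w 0.0454 q7 -0.24
```

```bash
python3 -m creep '[{"rotation":[0,0,0],"slide":[0,0.1,-2],"fingers":0.3},{"rotation":[0,0,0],"slide":[0,0.1,-4],"fingers":0.3},{"rotation":[0,0,0],"slide":[0,0.1,-5.5],"fingers":0.3},{"rotation":[0,0,0],"slide":[0,0.1,-6.2],"fingers":0.3},{"rotation":[0,0,0],"slide":[0,0.1,-6.45],"fingers":0.3},{"rotation":[0,0,0],"slide":[0,0.1,-6.45],"fingers":0.3},{"rotation":[0,0,0],"slide":[0,0.1,-6.45],"fingers":0.68},{"rotation":[0,0,0],"slide":[0,0.1,-6.45],"fingers":0.68},{"rotation":[0,0,0],"slide":[0,0.1,-6.45],"fingers":0.68},{"rotation":[0,0,0],"slide":[0,0.1,-6.45],"fingers":0.68},{"rotation":[0,0,0],"slide":[0,0.1,-3],"fingers":0.68},{"rotation":[0,0,0],"slide":[0,0.1,1],"fingers":0.68},{"rotation":[0,0,0],"slide":[0,-2,4],"fingers":1},{"rotation":[0,0,0],"slide":[-1,-6,4],"fingers":1},{"rotation":[0,0,0],"slide":[-2,-11,4],"fingers":1},{"rotation":[0,0,0],"slide":[-3,-16,4],"fingers":1},{"rotation":[0,0,0],"slide":[-4,-21,4],"fingers":1},{"rotation":[0,0,0],"slide":[-5,-26,4],"fingers":1},{"rotation":[0,0,0],"slide":[-6,-31,4],"fingers":1},{"rotation":[0,0,0],"slide":[-6.5,-36,4],"fingers":1}]'
python3 -c "
from h import *
tool();tins()"
```

```text
t: 17.3
eef_pos: [0.4195, -0.1502, 0.125]
orientation: [0.0, 0.684, 0.73, 0.0]
contact_force: [1.7, 1.1, 0.1]
grip_width: 0.0918
finger_force: 0.0
t 17.3 tcp [ 0.4195 -0.1502  0.125 ] z [ 0.  0. -1.] yaw of tool y 0.0644 F [1.7 1.1 0.1] w 0.0918 q7 0.49
top 0.71 [ 0.616 -0.278  0.022] dock [ 0.0421 -0.3786] 137
top 0.57 [0.488 0.205 0.022] dock [-0.0549  0.1075] 115
top 0.48 [ 0.542 -0.223  0.022] dock [-0.0277 -0.3198] 129
top 0.48 [ 0.527 -0.353  0.022] dock [-0.0502 -0.4474] 144
side 0.74 [ 0.522 -0.352  0.013] dock [-0.0629 -0.4745] 299
side 0.68 [ 0.537 -0.222  0.013] dock [-0.0399 -0.3492] 261
side 0.59 [ 0.614 -0.279  0.013] dock [ 0.0315 -0.409 ] 282
side 0.52 [ 0.42  -0.355  0.013] dock [-0.1624 -0.4716] 345
```

```bash
python3 -m creep '[{"rotation":[0,0,0],"slide":[0,-4,0],"fingers":1},{"rotation":[0,0,0],"slide":[0,-8,0],"fingers":1},{"rotation":[0,0,0],"slide":[0,-12,0],"fingers":1},{"rotation":[0,0,0],"slide":[0,-16,-1],"fingers":1},{"rotation":[0,0,0],"slide":[0,-19,-3],"fingers":1},{"rotation":[0,0,0],"slide":[0,-20.1,-5],"fingers":1},{"rotation":[0,0,0],"slide":[0,-20.1,-8],"fingers":1},{"rotation":[0,0,0],"slide":[0,-20.1,-10.5],"fingers":1},{"rotation":[0,0,0],"slide":[0,-20.1,-12],"fingers":1},{"rotation":[0,0,0],"slide":[0,-20.1,-12],"fingers":1},{"rotation":[0,0,0],"slide":[0,-20.1,-12],"fingers":0.3},{"rotation":[0,0,0],"slide":[0,-20.1,-12],"fingers":0.3},{"rotation":[0,0,0],"slide":[0,-20.1,-12],"fingers":0.3},{"rotation":[0,0,0],"slide":[0,-20.1,-12],"fingers":0.3},{"rotation":[0,0,0],"slide":[0,-20.1,-12],"fingers":0.3},{"rotation":[0,0,0],"slide":[0,-20.1,-12],"fingers":0.3},{"rotation":[0,0,0],"slide":[0,-20.1,-12],"fingers":0.3},{"rotation":[0,0,0],"slide":[0,-20.1,-12],"fingers":0.3}]'
python3 -c "
from h import *
tool()"
```

```text
t: 19.3
eef_pos: [0.4206, -0.3498, 0.0049]
orientation: [0.0, 0.684, 0.729, 0.0]
contact_force: [0.2, 0.3, 3.4]
grip_width: 0.0456
finger_force: 15.0
t 19.3 tcp [ 0.4206 -0.3498  0.0049] z [ 0. -0. -1.] yaw of tool y 0.0638 F [0.2 0.3 3.4] w 0.0456 q7 1.02
```

```bash
python3 -m creep '[{"rotation":[0,0,0],"slide":[0,0,2],"fingers":0.3},{"rotation":[0,0,0],"slide":[0,1,6],"fingers":0.3},{"rotation":[0,0,0],"slide":[0,5,10],"fingers":0.3},{"rotation":[0,0,0],"slide":[1,10,10],"fingers":0.3},{"rotation":[0,0,0],"slide":[1.5,15,10],"fingers":0.3},{"rotation":[0,0,0],"slide":[2,20,10],"fingers":0.3},{"rotation":[0,0,0],"slide":[3,25,10],"fingers":0.3},{"rotation":[0,0,0],"slide":[4,30,10],"fingers":0.3},{"rotation":[0,0,0],"slide":[5,35,10],"fingers":0.3},{"rotation":[0,0,0],"slide":[6,40,10],"fingers":0.3},{"rotation":[0,0,0],"slide":[6.8,44,10],"fingers":0.3},{"rotation":[0,0,0],"slide":[6.8,48,10],"fingers":0.3},{"rotation":[0,0,0],"slide":[6.8,50.2,9],"fingers":0.3},{"rotation":[0,0,0],"slide":[6.8,50.6,8],"fingers":0.3},{"rotation":[0,0,0],"slide":[6.8,50.6,8],"fingers":0.3},{"rotation":[0,0,0],"slide":[6.8,50.6,8],"fingers":0.3}]'
python3 -c "
from h import *
tool();tins()"
```

```text
t: 20.9
eef_pos: [0.4884, 0.1546, 0.0846]
orientation: [0.0, 0.685, 0.729, -0.001]
contact_force: [0.2, -0.1, -1.2]
grip_width: 0.0455
finger_force: 15.0
t 20.9 tcp [0.4884 0.1546 0.0846] z [-0.001 -0.001 -1.   ] yaw of tool y 0.0621 F [ 0.2 -0.1 -1.2] w 0.0455 q7 -0.09
top 0.54 [ 0.541 -0.221  0.022] dock [-0.0289 -0.3171] 169
top 0.53 [ 0.618 -0.278  0.022] dock [ 0.0437 -0.3785] 153
top 0.44 [ 0.526 -0.353  0.022] dock [-0.0513 -0.4473] 153
side 0.81 [ 0.537 -0.22   0.013] dock [-0.0403 -0.3475] 256
side 0.74 [ 0.614 -0.279  0.013] dock [ 0.0314 -0.4094] 272
side 0.63 [ 0.522 -0.352  0.013] dock [-0.0623 -0.4751] 262
side 0.44 [0.511 0.307 0.013] dock [-0.0336  0.1671] 161
```

```bash
python3 -m creep '[{"rotation":[0,0,0],"slide":[0,0.1,-2],"fingers":0.3},{"rotation":[0,0,0],"slide":[0,0.1,-4],"fingers":0.3},{"rotation":[0,0,0],"slide":[0,0.1,-5.5],"fingers":0.3},{"rotation":[0,0,0],"slide":[0,0.1,-6.2],"fingers":0.3},{"rotation":[0,0,0],"slide":[0,0.1,-6.45],"fingers":0.3},{"rotation":[0,0,0],"slide":[0,0.1,-6.45],"fingers":0.3},{"rotation":[0,0,0],"slide":[0,0.1,-6.45],"fingers":0.68},{"rotation":[0,0,0],"slide":[0,0.1,-6.45],"fingers":0.68},{"rotation":[0,0,0],"slide":[0,0.1,-6.45],"fingers":0.68},{"rotation":[0,0,0],"slide":[0,0.1,-6.45],"fingers":0.68},{"rotation":[0,0,0],"slide":[0,0.1,-3],"fingers":0.68},{"rotation":[0,0,0],"slide":[0,0.1,1],"fingers":0.68},{"rotation":[0,0,0],"slide":[0,-2,4],"fingers":1},{"rotation":[0,0,0],"slide":[0,-6,4],"fingers":1},{"rotation":[0,0,0],"slide":[0,-11,4],"fingers":1},{"rotation":[0,0,0],"slide":[0,-16,4],"fingers":1},{"rotation":[0,0,0],"slide":[0,-21,4],"fingers":1},{"rotation":[0,0,0],"slide":[0,-26,4],"fingers":1},{"rotation":[0,0,0],"slide":[0,-31,4],"fingers":1},{"rotation":[0,0,0],"slide":[0,-35,4],"fingers":1}]'
python3 -c "
from h import *
tool();tins()"
```

```text
t: 23.1
eef_pos: [0.488, -0.1969, 0.1251]
orientation: [0.0, 0.685, 0.729, -0.0]
contact_force: [0.3, 0.1, -0.8]
grip_width: 0.0919
finger_force: 0.0
t 23.1 tcp [ 0.488  -0.1969  0.1251] z [ 0.001 -0.001 -1.   ] yaw of tool y 0.0621 F [ 0.3  0.1 -0.8] w 0.0919 q7 0.61
top 0.74 [0.493 0.154 0.022] dock [-0.0535  0.0567] 138
top 0.65 [0.489 0.205 0.022] dock [-0.054  0.107] 143
top 0.45 [ 0.628 -0.283  0.022] dock [ 0.0535 -0.3837] 68
top 0.28 [0.575 0.098 0.022] dock [ 0.0241 -0.0044] 7755
side 0.74 [ 0.523 -0.352  0.013] dock [-0.0621 -0.4746] 302
side 0.61 [ 0.613 -0.282  0.013] dock [ 0.0301 -0.4122] 295
side 0.59 [ 0.539 -0.222  0.013] dock [-0.0382 -0.3496] 244
side 0.56 [0.483 0.255 0.013] dock [-0.0638  0.1186] 36
```

```bash
python3 -m creep '[{"rotation":[0,0,0],"slide":[1,-4,0],"fingers":1},{"rotation":[0,0,0],"slide":[2,-8,0],"fingers":1},{"rotation":[0,0,0],"slide":[3,-12,0],"fingers":1},{"rotation":[0,0,0],"slide":[3.6,-15,-2],"fingers":1},{"rotation":[0,0,0],"slide":[3.65,-15.5,-4],"fingers":1},{"rotation":[0,0,0],"slide":[3.65,-15.5,-6],"fingers":1},{"rotation":[0,0,0],"slide":[3.65,-15.5,-8],"fingers":1},{"rotation":[0,0,0],"slide":[3.65,-15.5,-10.5],"fingers":1},{"rotation":[0,0,0],"slide":[3.65,-15.5,-12],"fingers":1},{"rotation":[0,0,0],"slide":[3.65,-15.5,-12],"fingers":1},{"rotation":[0,0,0],"slide":[3.65,-15.5,-12],"fingers":0.3},{"rotation":[0,0,0],"slide":[3.65,-15.5,-12],"fingers":0.3},{"rotation":[0,0,0],"slide":[3.65,-15.5,-12],"fingers":0.3},{"rotation":[0,0,0],"slide":[3.65,-15.5,-12],"fingers":0.3},{"rotation":[0,0,0],"slide":[3.65,-15.5,-12],"fingers":0.3},{"rotation":[0,0,0],"slide":[3.65,-15.5,-12],"fingers":0.3},{"rotation":[0,0,0],"slide":[3.65,-15.5,-12],"fingers":0.3},{"rotation":[0,0,0],"slide":[3.65,-15.5,-12],"fingers":0.3}]'
python3 -c "
from h import *
tool()"
```

```text
t: 25.1
eef_pos: [0.5251, -0.3487, 0.0049]
orientation: [0.0, 0.684, 0.729, 0.0]
contact_force: [-0.5, 1.3, 3.1]
grip_width: 0.0455
finger_force: 15.0
t 25.1 tcp [ 0.5251 -0.3487  0.0049] z [ 0. -0. -1.] yaw of tool y 0.0639 F [-0.5  1.3  3.1] w 0.0455 q7 0.91
```

```bash
python3 -m creep '[{"rotation":[0,0,0],"slide":[0,0,2],"fingers":0.3},{"rotation":[0,0,0],"slide":[-0.5,1,6],"fingers":0.3},{"rotation":[0,0,0],"slide":[-1,5,10],"fingers":0.3},{"rotation":[0,0,0],"slide":[-2,10,10],"fingers":0.3},{"rotation":[0,0,0],"slide":[-3,15,10],"fingers":0.3},{"rotation":[0,0,0],"slide":[-3.3,20,10],"fingers":0.3},{"rotation":[0,0,0],"slide":[-3.3,25,10],"fingers":0.3},{"rotation":[0,0,0],"slide":[-3.3,30,10],"fingers":0.3},{"rotation":[0,0,0],"slide":[-3.3,35,10],"fingers":0.3},{"rotation":[0,0,0],"slide":[-3.3,40,10],"fingers":0.3},{"rotation":[0,0,0],"slide":[-3.3,43.5,10],"fingers":0.3},{"rotation":[0,0,0],"slide":[-3.3,44.8,9],"fingers":0.3},{"rotation":[0,0,0],"slide":[-3.3,44.8,8],"fingers":0.3},{"rotation":[0,0,0],"slide":[-3.3,44.8,8],"fingers":0.3},{"rotation":[0,0,0],"slide":[-3.3,44.8,8],"fingers":0.3}]'
python3 -c "
from h import *
tool();tins()"
```

```text
t: 26.6
eef_pos: [0.4919, 0.097, 0.0845]
orientation: [0.0, 0.685, 0.728, -0.001]
contact_force: [-0.1, -0.5, -1.9]
grip_width: 0.0456
finger_force: 15.0
t 26.6 tcp [0.4919 0.097  0.0845] z [-0.001 -0.001 -1.   ] yaw of tool y 0.0608 F [-0.1 -0.5 -1.9] w 0.0456 q7 0.06
top 0.57 [ 0.617 -0.279  0.022] dock [ 0.0434 -0.3791] 122
top 0.54 [ 0.54  -0.22   0.022] dock [-0.0292 -0.3166] 171
side 0.67 [ 0.537 -0.22   0.013] dock [-0.0401 -0.3472] 273
side 0.64 [0.513 0.247 0.013] dock [-0.0356  0.1085] 158
side 0.61 [0.487 0.168 0.013] dock [-0.0658  0.0335] 110
side 0.53 [ 0.614 -0.278  0.013] dock [ 0.0308 -0.4089] 257
```

```bash
python3 -m creep '[{"rotation":[0,0,0],"slide":[0,0.1,-2],"fingers":0.3},{"rotation":[0,0,0],"slide":[0,0.1,-4],"fingers":0.3},{"rotation":[0,0,0],"slide":[0,0.1,-5.5],"fingers":0.3},{"rotation":[0,0,0],"slide":[0,0.1,-6.2],"fingers":0.3},{"rotation":[0,0,0],"slide":[0,0.1,-6.45],"fingers":0.3},{"rotation":[0,0,0],"slide":[0,0.1,-6.45],"fingers":0.3},{"rotation":[0,0,0],"slide":[0,0.1,-6.45],"fingers":0.68},{"rotation":[0,0,0],"slide":[0,0.1,-6.45],"fingers":0.68},{"rotation":[0,0,0],"slide":[0,0.1,-6.45],"fingers":0.68},{"rotation":[0,0,0],"slide":[0,0.1,-6.45],"fingers":0.68},{"rotation":[0,0,0],"slide":[0,0.1,-3],"fingers":0.68},{"rotation":[0,0,0],"slide":[0,0.1,1],"fingers":0.68},{"rotation":[0,0,0],"slide":[0,-2,4],"fingers":1},{"rotation":[0,0,0],"slide":[0,-6,4],"fingers":1},{"rotation":[0,0,0],"slide":[1,-11,4],"fingers":1},{"rotation":[0,0,0],"slide":[2,-16,4],"fingers":1},{"rotation":[0,0,0],"slide":[3,-20,4],"fingers":1},{"rotation":[0,0,0],"slide":[4,-20,4],"fingers":1},{"rotation":[0,0,0],"slide":[4,-20,4],"fingers":1}]'
python3 -c "
from h import *
tool();tins()"
```

```text
t: 28.7
eef_pos: [0.533, -0.1018, 0.1249]
orientation: [0.001, 0.685, 0.729, 0.0]
contact_force: [-0.3, 0.6, 0.1]
grip_width: 0.0915
finger_force: 0.0
t 28.7 tcp [ 0.533  -0.1018  0.1249] z [ 0.001 -0.    -1.   ] yaw of tool y 0.0616 F [-0.3  0.6  0.1] w 0.0915 q7 0.44
top 0.63 [ 0.616 -0.277  0.022] dock [ 0.0421 -0.3776] 137
top 0.6 [0.488 0.206 0.022] dock [-0.055   0.1082] 148
top 0.53 [0.492 0.154 0.022] dock [-0.0539  0.0563] 157
top 0.42 [0.495 0.098 0.022] dock [-0.0542  0.0012] 151
side 0.63 [ 0.537 -0.221  0.013] dock [-0.0403 -0.3486] 279
side 0.54 [ 0.614 -0.279  0.013] dock [ 0.0317 -0.4091] 280
side 0.51 [0.488 0.12  0.013] dock [-0.0673 -0.0137] 123
side 0.47 [0.476 0.242 0.013] dock [-0.0721  0.1061] 53
```

```bash
python3 -m creep '[{"rotation":[0,0,0],"slide":[0.2,-4,0],"fingers":1},{"rotation":[0,0,0],"slide":[0.4,-8,0],"fingers":1},{"rotation":[0,0,0],"slide":[0.6,-11,-1],"fingers":1},{"rotation":[0,0,0],"slide":[0.6,-12,-3],"fingers":1},{"rotation":[0,0,0],"slide":[0.6,-12,-5],"fingers":1},{"rotation":[0,0,0],"slide":[0.6,-12,-8],"fingers":1},{"rotation":[0,0,0],"slide":[0.6,-12,-10.5],"fingers":1},{"rotation":[0,0,0],"slide":[0.6,-12,-12],"fingers":1},{"rotation":[0,0,0],"slide":[0.6,-12,-12],"fingers":1},{"rotation":[0,0,0],"slide":[0.6,-12,-12],"fingers":0.3},{"rotation":[0,0,0],"slide":[0.6,-12,-12],"fingers":0.3},{"rotation":[0,0,0],"slide":[0.6,-12,-12],"fingers":0.3},{"rotation":[0,0,0],"slide":[0.6,-12,-12],"fingers":0.3},{"rotation":[0,0,0],"slide":[0.6,-12,-12],"fingers":0.3},{"rotation":[0,0,0],"slide":[0.6,-12,-12],"fingers":0.3},{"rotation":[0,0,0],"slide":[0.6,-12,-12],"fingers":0.3},{"rotation":[0,0,0],"slide":[0.6,-12,-12],"fingers":0.3}]'
python3 -c "
from h import *
tool()"
```

```text
t: 30.6
eef_pos: [0.5382, -0.2207, 0.0049]
orientation: [0.0, 0.684, 0.729, 0.0]
contact_force: [-0.8, 0.5, 2.7]
grip_width: 0.0453
finger_force: 15.0
t 30.6 tcp [ 0.5382 -0.2207  0.0049] z [ 0.  0. -1.] yaw of tool y 0.0639 F [-0.8  0.5  2.7] w 0.0453 q7 0.75
```

```bash
python3 -m creep '[{"rotation":[0,0,0],"slide":[0,0,2],"fingers":0.3},{"rotation":[0,0,0],"slide":[-0.5,1,6],"fingers":0.3},{"rotation":[0,0,0],"slide":[-1,5,10],"fingers":0.3},{"rotation":[0,0,0],"slide":[-2,10,10],"fingers":0.3},{"rotation":[0,0,0],"slide":[-3,15,10],"fingers":0.3},{"rotation":[0,0,0],"slide":[-4,20,10],"fingers":0.3},{"rotation":[0,0,0],"slide":[-4.3,24,10],"fingers":0.3},{"rotation":[0,0,0],"slide":[-4.3,26.2,9],"fingers":0.3},{"rotation":[0,0,0],"slide":[-4.3,26.2,8],"fingers":0.3},{"rotation":[0,0,0],"slide":[-4.3,26.2,8],"fingers":0.3},{"rotation":[0,0,0],"slide":[-4.3,26.2,8],"fingers":0.3}]'
python3 -c "
from h import *
tool();tins()"
```

```text
t: 31.7
eef_pos: [0.495, 0.0399, 0.0847]
orientation: [0.0, 0.685, 0.729, -0.0]
contact_force: [-0.0, -0.8, 0.0]
grip_width: 0.0452
finger_force: 15.0
t 31.7 tcp [0.495  0.0399 0.0847] z [-0.    -0.001 -1.   ] yaw of tool y 0.0621 F [-0.  -0.8  0. ] w 0.0452 q7 0.2
top 0.66 [0.489 0.155 0.022] dock [-0.0568  0.058 ] 135
top 0.63 [ 0.617 -0.279  0.022] dock [ 0.0432 -0.379 ] 153
top 0.59 [0.489 0.206 0.022] dock [-0.054   0.1083] 157
side 0.63 [0.518 0.185 0.013] dock [-0.0348  0.0476] 208
side 0.53 [0.474 0.238 0.013] dock [-0.0741  0.102 ] 36
```

```bash
python3 -m creep '[{"rotation":[0,0,0],"slide":[0,0.1,-2],"fingers":0.3},{"rotation":[0,0,0],"slide":[0,0.1,-4],"fingers":0.3},{"rotation":[0,0,0],"slide":[0,0.1,-5.5],"fingers":0.3},{"rotation":[0,0,0],"slide":[0,0.1,-6.2],"fingers":0.3},{"rotation":[0,0,0],"slide":[0,0.1,-6.45],"fingers":0.3},{"rotation":[0,0,0],"slide":[0,0.1,-6.45],"fingers":0.3},{"rotation":[0,0,0],"slide":[0,0.1,-6.45],"fingers":0.68},{"rotation":[0,0,0],"slide":[0,0.1,-6.45],"fingers":0.68},{"rotation":[0,0,0],"slide":[0,0.1,-6.45],"fingers":0.68},{"rotation":[0,0,0],"slide":[0,0.1,-6.45],"fingers":0.68},{"rotation":[0,0,0],"slide":[0,0.1,-3],"fingers":0.68},{"rotation":[0,0,0],"slide":[0,0.1,1],"fingers":0.68},{"rotation":[0,0,0],"slide":[0,-2,4],"fingers":1},{"rotation":[0,0,0],"slide":[0,-6,4],"fingers":1},{"rotation":[0,0,0],"slide":[0,-11,4],"fingers":1},{"rotation":[0,0,0],"slide":[3,-15,4],"fingers":1},{"rotation":[0,0,0],"slide":[6,-19,4],"fingers":1},{"rotation":[0,0,0],"slide":[9,-22,4],"fingers":1},{"rotation":[0,0,0],"slide":[9,-22,4],"fingers":1},{"rotation":[0,0,0],"slide":[9,-22,4],"fingers":1}]'
python3 -c "
from h import *
tool();tins()"
```

```text
t: 33.9
eef_pos: [0.5849, -0.1796, 0.1243]
orientation: [-0.0, 0.685, 0.729, -0.0]
contact_force: [-1.2, -0.1, -0.8]
grip_width: 0.092
finger_force: 0.0
t 33.9 tcp [ 0.5849 -0.1796  0.1243] z [-0.001 -0.    -1.   ] yaw of tool y 0.0624 F [-1.2 -0.1 -0.8] w 0.092 q7 0.59
top 0.66 [0.498 0.038 0.022] dock [-0.0556 -0.0585] 122
top 0.63 [0.492 0.084 0.022] dock [-0.058  -0.0131] 145
top 0.6 [0.488 0.206 0.022] dock [-0.0547  0.1084] 137
top 0.53 [0.493 0.153 0.022] dock [-0.0532  0.0553] 151
side 0.79 [ 0.614 -0.28   0.013] dock [ 0.031  -0.4109] 261
side 0.7 [0.49  0.183 0.013] dock [-0.0613  0.0475] 146
side 0.69 [0.497 0.059 0.013] dock [-0.0625 -0.0733] 176
side 0.43 [0.486 0.243 0.013] dock [-0.0623  0.1066] 131
```

```bash
python3 -m creep '[{"rotation":[0,0,0],"slide":[1,-4,0],"fingers":1},{"rotation":[0,0,0],"slide":[2,-7,0],"fingers":1},{"rotation":[0,0,0],"slide":[3,-9.5,-1],"fingers":1},{"rotation":[0,0,0],"slide":[3.05,-9.9,-3],"fingers":1},{"rotation":[0,0,0],"slide":[3.05,-9.9,-5],"fingers":1},{"rotation":[0,0,0],"slide":[3.05,-9.9,-8],"fingers":1},{"rotation":[0,0,0],"slide":[3.05,-9.9,-10.5],"fingers":1},{"rotation":[0,0,0],"slide":[3.05,-9.9,-11.95],"fingers":1},{"rotation":[0,0,0],"slide":[3.05,-9.9,-11.95],"fingers":1},{"rotation":[0,0,0],"slide":[3.05,-9.9,-11.95],"fingers":0.3},{"rotation":[0,0,0],"slide":[3.05,-9.9,-11.95],"fingers":0.3},{"rotation":[0,0,0],"slide":[3.05,-9.9,-11.95],"fingers":0.3},{"rotation":[0,0,0],"slide":[3.05,-9.9,-11.95],"fingers":0.3},{"rotation":[0,0,0],"slide":[3.05,-9.9,-11.95],"fingers":0.3},{"rotation":[0,0,0],"slide":[3.05,-9.9,-11.95],"fingers":0.3},{"rotation":[0,0,0],"slide":[3.05,-9.9,-11.95],"fingers":0.3},{"rotation":[0,0,0],"slide":[3.05,-9.9,-11.95],"fingers":0.3}]'
python3 -c "
from h import *
tool()
s=snapshot('side');cv2.imwrite('pics/e.png',cv2.resize(s['img'][200:340,240:420],(770,599),interpolation=3))"
```

```text
t: 35.8
eef_pos: [0.6156, -0.2777, 0.0054]
orientation: [0.0, 0.684, 0.729, 0.0]
contact_force: [-0.5, 0.2, 2.2]
grip_width: 0.0453
finger_force: 15.0
t 35.8 tcp [ 0.6156 -0.2777  0.0054] z [ 0. -0. -1.] yaw of tool y 0.0639 F [-0.5  0.2  2.2] w 0.0453 q7 0.78
```

View pics/e.png

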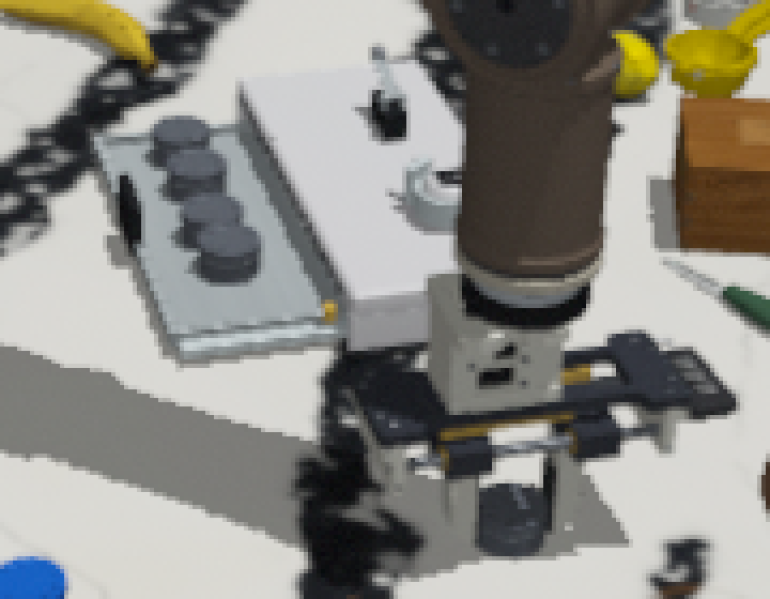

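Four tins stand flat on the tray (180,140)–(230,250), the button is still out at (330,310), and the fifth tin is gripped at (512,518).

```bash
python3 -m creep '[{"rotation":[0,0,0],"slide":[0,0,2],"fingers":0.3},{"rotation":[0,0,0],"slide":[-2,1,6],"fingers":0.3},{"rotation":[0,0,0],"slide":[-5,4,10],"fingers":0.3},{"rotation":[0,0,0],"slide":[-8,8,10],"fingers":0.3},{"rotation":[0,0,0],"slide":[-10,12,10],"fingers":0.3},{"rotation":[0,0,0],"slide":[-11.7,16,10],"fingers":0.3},{"rotation":[0,0,0],"slide":[-11.7,20,10],"fingers":0.3},{"rotation":[0,0,0],"slide":[-11.7,24,9],"fingers":0.3},{"rotation":[0,0,0],"slide":[-11.7,26.4,8],"fingers":0.3},{"rotation":[0,0,0],"slide":[-11.7,26.4,8],"fingers":0.3},{"rotation":[0,0,0],"slide":[-11.7,26.4,8],"fingers":0.3},{"rotation":[0,0,0],"slide":[-11.7,26.4,8],"fingers":0.3}]'
python3 -c "
from h import *
tool();tins()"
```

```text
t: 37.05
eef_pos: [0.4988, -0.015, 0.0855]
orientation: [0.0, 0.685, 0.729, -0.0]
contact_force: [1.6, -1.1, -0.4]
grip_width: 0.0456
finger_force: 15.0
t 37.05 tcp [ 0.4988 -0.015   0.0855] z [ 0.001 -0.001 -1.   ] yaw of tool y 0.0623 F [ 1.6 -1.1 -0.4] w 0.0456 q7 0.33
top 0.57 [0.486 0.203 0.022] dock [-0.0566  0.1058] 134
top 0.54 [0.491 0.154 0.022] dock [-0.0553  0.0568] 150
top 0.45 [0.494 0.084 0.022] dock [-0.0564 -0.0132] 119
side 0.56 [0.495 0.053 0.013] dock [-0.0648 -0.0788] 162
side 0.51 [0.521 0.124 0.013] dock [-0.0349 -0.0121] 213
side 0.44 [0.478 0.177 0.013] dock [-0.0739  0.0421] 50
```

```bash
python3 -m creep '[{"rotation":[0,0,0],"slide":[0,0,-2],"fingers":0.3},{"rotation":[0,0,0],"slide":[0,0,-4],"fingers":0.3},{"rotation":[0,0,0],"slide":[0,0,-5.5],"fingers":0.3},{"rotation":[0,0,0],"slide":[0,0,-6.3],"fingers":0.3},{"rotation":[0,0,0],"slide":[0,0,-6.55],"fingers":0.3},{"rotation":[0,0,0],"slide":[0,0,-6.55],"fingers":0.3},{"rotation":[0,0,0],"slide":[0,0,-6.55],"fingers":0.68},{"rotation":[0,0,0],"slide":[0,0,-6.55],"fingers":0.68},{"rotation":[0,0,0],"slide":[0,0,-6.55],"fingers":0.68},{"rotation":[0,0,0],"slide":[0,0,-6.55],"fingers":0.68},{"rotation":[0,0,0],"slide":[0,0,-3],"fingers":0.68},{"rotation":[0,0,0],"slide":[0,0,1],"fingers":0.68},{"rotation":[0,0,0],"slide":[0,0,5],"fingers":0.3},{"rotation":[0,0,0],"slide":[-2,-4,9],"fingers":0},{"rotation":[0,0,0],"slide":[-4,-8,9],"fingers":0},{"rotation":[0,0,0],"slide":[-6,-12,9],"fingers":0},{"rotation":[0,0,0],"slide":[-6,-16,9],"fingers":0},{"rotation":[0,0,0],"slide":[-6,-20,9],"fingers":0},{"rotation":[0,0,0],"slide":[-6,-20,9],"fingers":0}]'
python3 - <<'E'
from h import *
tool();tins()
t=snapshot('top');s=snapshot('side')
a=cv2.resize(t['img'][190:290,230:340],(396,360),interpolation=3);b=cv2.resize(s['img'][205:295,260:360],(400,360),interpolation=3)
cv2.imwrite('pics/f.png',np.hstack([a,b]))
E
```

```text
t: 39.15
eef_pos: [0.4377, -0.2195, 0.1761]
orientation: [0.002, 0.687, 0.727, -0.001]
contact_force: [0.6, -0.0, -0.0]
grip_width: 0.011
finger_force: 0.0
t 39.15 tcp [ 0.4377 -0.2195  0.1761] z [ 0.002 -0.003 -1.   ] yaw of tool y 0.0565 F [ 0.6 -0.  -0. ] w 0.011 q7 0.68
top 0.73 [0.493 0.155 0.022] dock [-0.053   0.0575] 137
top 0.71 [0.491 0.096 0.022] dock [-0.0587 -0.0006] 2747
top 0.48 [ 0.502 -0.016  0.022] dock [-0.0543 -0.1124] 157
top 0.47 [0.499 0.037 0.022] dock [-0.0545 -0.0593] 148
side 0.61 [0.501 0.007 0.013] dock [-0.0619 -0.1247] 165
side 0.54 [0.514 0.074 0.013] dock [-0.045  -0.0597] 22
```

View pics/f.png

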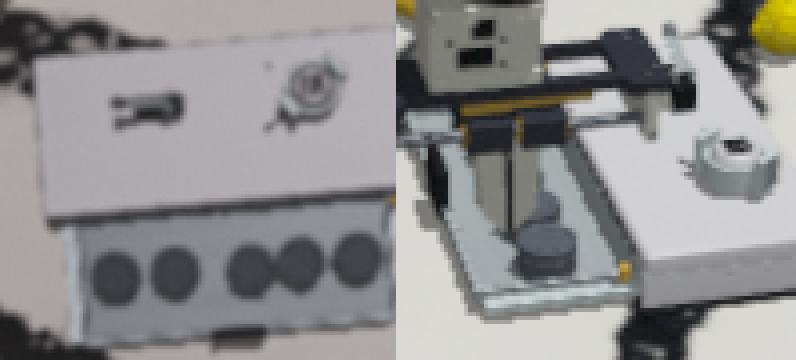

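All five tins are flat on the tray, at (115,278), (175,273), (250,270), (300,262) and (357,258) in the left half; the button is out at (624,270). I refine the roller position with the network and triangulation.

```bash
python3 - <<'E'
from h import *
t=snapshot('top')
import cv2
for X in((.089,.091,.104),(.095,.091,.104),(.095,.085,.104),(.085,.091,.104)):
    s=cv2.imread('pics/side0.png');sd=snapshot('side')
    print(X,"t1",np.round((proj(t,dk(D,[X]))[0]+.4-(220,180))*5.7),"s1",np.round((proj(sd,dk(D,[X]))[0]+.4-(270,195))*5.9))
a=cv2.imread('pics/top0.png');b=cv2.imread('pics/side0.png')
cv2.imwrite('pics/g.png',np.hstack([cv2.resize(a[205:235,252:292],(400,300),interpolation=0),cv2.resize(b[203:239,315:345],(333,400),interpolation=0)[:300]]))
for n,s_ in(("top",t),("side",sd)):
    for d in regions_of(n,"switch_lever"): print(n,d["conf"],d["xy"],d["pixels"].sum())
E
```

```text
(0.089, 0.091, 0.104) t1 [238. 226.] s1 [340.  94.]
(0.095, 0.091, 0.104) t1 [237. 215.] s1 [350.  93.]
(0.095, 0.085, 0.104) t1 [248. 214.] s1 [353.  98.]
(0.085, 0.091, 0.104) t1 [238. 233.] s1 [333.  95.]
top 0.38 [266.5, 215.6] 31
top 0.34 [309.5, 209.4] 75
```

View pics/g.png

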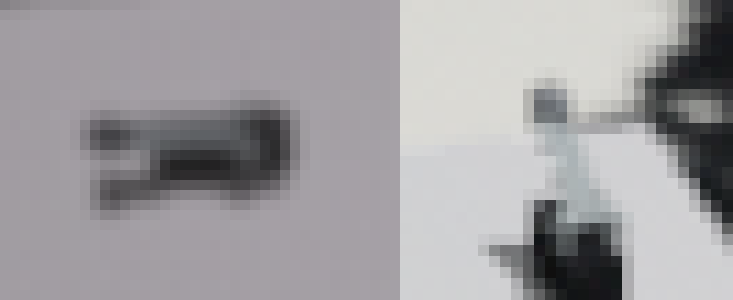

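The roller shows at top (262.5,218.5) and side (328,212), with its shadow below; that gives dock ≈(0.092,0.089). Move above it.

```bash
python3 -m creep '[{"rotation":[0,0,0],"slide":[2,4,0],"fingers":0},{"rotation":[0,0,0],"slide":[4,8,0],"fingers":0},{"rotation":[0,0,0],"slide":[6,12,0],"fingers":0},{"rotation":[0,0,0],"slide":[8,16,0],"fingers":0},{"rotation":[0,0,0],"slide":[10,20,0],"fingers":0},{"rotation":[0,0,0],"slide":[12,24,0],"fingers":0},{"rotation":[0,0,0],"slide":[14,28,0],"fingers":0},{"rotation":[0,0,0],"slide":[16,32,0],"fingers":0},{"rotation":[0,0,0],"slide":[18,36,0],"fingers":0},{"rotation":[0,0,0],"slide":[19,39,0],"fingers":0},{"rotation":[0,0,0],"slide":[19.7,41.5,-1],"fingers":0},{"rotation":[0,0,0],"slide":[19.7,41.5,-3],"fingers":0},{"rotation":[0,0,0],"slide":[19.7,41.5,-4],"fingers":0},{"rotation":[0,0,0],"slide":[19.7,41.5,-4],"fingers":0},{"rotation":[0,0,0],"slide":[19.7,41.5,-4],"fingers":0}]'
python3 - <<'E'
from h import *
tool()
s=snapshot('side');cv2.imwrite('pics/h.png',cv2.resize(s['img'][150:270,260:420],(800,600),interpolation=3))
E
```

```text
t: 41.3
eef_pos: [0.6357, 0.2002, 0.1357]
orientation: [0.0, 0.685, 0.729, -0.0]
contact_force: [0.1, -1.2, 0.2]
grip_width: 0.0006
finger_force: 0.0
t 41.3 tcp [0.6357 0.2002 0.1357] z [ 0. -0. -1.] yaw of tool y 0.0624 F [ 0.1 -1.2  0.2] w 0.0006 q7 -0.01
```

View pics/h.png

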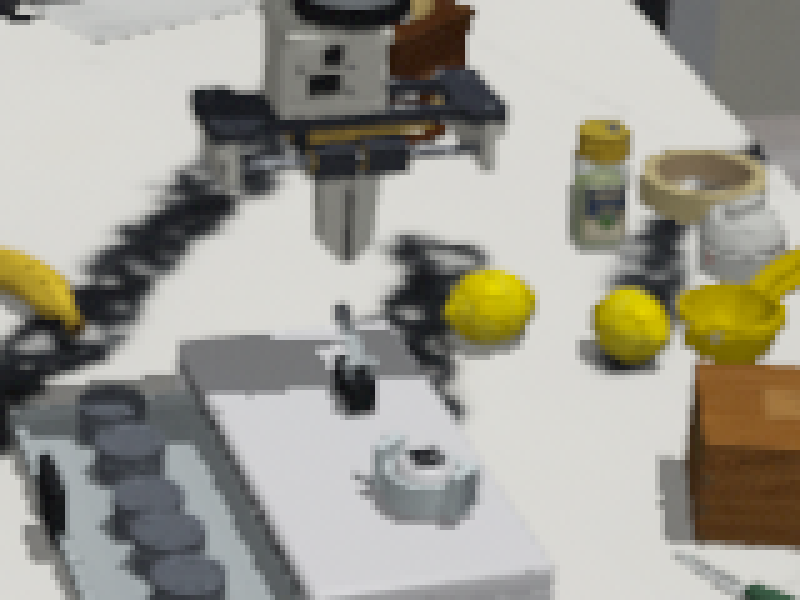

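```bash
python3 -m creep '[{"rotation":[0,0,0],"slide":[-0.2,-0.4,-1],"fingers":0},{"rotation":[0,0,0],"slide":[-0.2,-0.4,-2],"fingers":0},{"rotation":[0,0,0],"slide":[-0.2,-0.4,-2.7],"fingers":0},{"rotation":[0,0,0],"slide":[-0.2,-0.4,-2.7],"fingers":0},{"rotation":[0,0,0],"slide":[-0.2,-0.4,-2.7],"fingers":0}]'
python3 - <<'E'
from h import *
f=[]
for i in range(4): snapshot('side');f.append(state()['contact_force'])
print(np.round(f,2));tool()
s=snapshot('side');cv2.imwrite('pics/i.png',cv2.resize(s['img'][180:240,300:370],(700,600),interpolation=3))
E
```

```text
t: 41.85
eef_pos: [0.6335, 0.1973, 0.108]
orientation: [-0.0, 0.684, 0.729, -0.0]
contact_force: [0.6, -0.5, 0.1]
grip_width: 0.0003
finger_force: 0.0
[[ 0.   -0.27  0.12]
 [ 0.2  -0.13 -0.67]
 [ 0.62 -0.31 -0.16]
 [ 0.32 -0.39 -0.23]]
t 42.05 tcp [0.6338 0.1974 0.1086] z [ 0.001  0.    -1.   ] yaw of tool y 0.064 F [ 0.3 -0.4 -0.2] w 0.0001 q7 0.01
```

View pics/i.png

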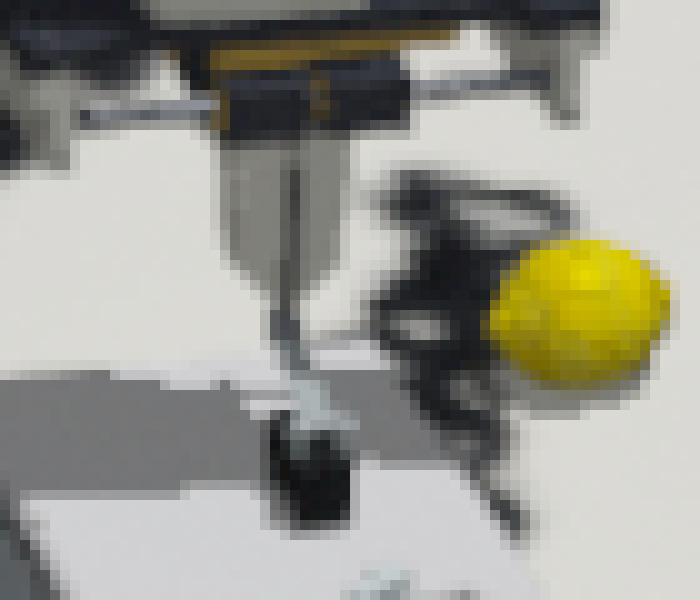

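The fingertip (287,300) is just over the roller (283,320). I press in small steps.

```bash
python3 -m creep '[{"rotation":[0,0,0],"slide":[0,0,-0.3],"fingers":0},{"rotation":[0,0,0],"slide":[0,0,-0.6],"fingers":0},{"rotation":[0,0,0],"slide":[0,0,-0.8],"fingers":0},{"rotation":[0,0,0],"slide":[0,0,-1.0],"fingers":0},{"rotation":[0,0,0],"slide":[0,0,-1.0],"fingers":0}]'
python3 - <<'E'
from h import *
f=[]
for i in range(6): snapshot('side');f.append(state()['contact_force'])
print(np.round(np.mean(f,0),2));tool()
E
```

```text
t: 42.6
eef_pos: [0.6339, 0.1973, 0.0983]
orientation: [0.0, 0.684, 0.729, 0.0]
contact_force: [0.9, -0.0, 4.0]
grip_width: 0.0005
finger_force: 1.8
[0.73 0.27 3.41]
t 42.9 tcp [0.6338 0.1973 0.0985] z [ 0.001  0.    -1.   ] yaw of tool y 0.0639 F [ 0.9 -0.3  3.2] w 0.0004 q7 0.02
```

```bash
python3 -m creep '[{"rotation":[0,0,0],"slide":[0,0,-0.3],"fingers":0},{"rotation":[0,0,0],"slide":[0,0,-0.53],"fingers":0},{"rotation":[0,0,0],"slide":[0,0,-0.53],"fingers":0},{"rotation":[0,0,0],"slide":[0,0,-0.53],"fingers":0},{"rotation":[0,0,0],"slide":[0,0,-0.53],"fingers":0},{"rotation":[0,0,0],"slide":[0,0,-0.53],"fingers":0}]'
python3 - <<'E'
from h import *
f=[]
for i in range(4): snapshot('side');f.append(state()['contact_force'])
print(np.round(np.mean(f,0),2));tool()
E
```

```text
t: 43.5
eef_pos: [0.6338, 0.1974, 0.093]
orientation: [0.0, 0.684, 0.729, 0.0]
contact_force: [1.2, 0.4, 6.1]
grip_width: 0.001
finger_force: 2.7
[0.77 0.01 5.75]
t 43.7 tcp [0.6338 0.1974 0.093 ] z [ 0.001  0.    -1.   ] yaw of tool y 0.0639 F [0.1 0.7 5.9] w 0.0005 q7 0.02
```

```bash
python3 -m creep '[{"rotation":[0,0,0],"slide":[0,0,0],"fingers":0},{"rotation":[0,0,0],"slide":[0,0,0],"fingers":0},{"rotation":[0,0,0],"slide":[0,0,0],"fingers":0},{"rotation":[0,0,0],"slide":[0,0,0],"fingers":0},{"rotation":[0,0,0],"slide":[0,0,0],"fingers":0},{"rotation":[0,0,0],"slide":[0,0,0.5],"fingers":0},{"rotation":[0,0,0],"slide":[0,0,1.2],"fingers":0},{"rotation":[0,0,0],"slide":[0,0,3],"fingers":0},{"rotation":[0,0,0],"slide":[0,0,6],"fingers":0},{"rotation":[0,0,0],"slide":[0,0,10],"fingers":0},{"rotation":[0,0,0],"slide":[-1,3,12],"fingers":0},{"rotation":[0,0,0],"slide":[-2,7,12],"fingers":0},{"rotation":[0,0,0],"slide":[-4,12,12],"fingers":0},{"rotation":[0,0,0],"slide":[-6,17,12],"fingers":0},{"rotation":[0,0,0],"slide":[-6,17,12],"fingers":0},{"rotation":[0,0,0],"slide":[-6,17,12],"fingers":0},{"rotation":[0,0,0],"slide":[-6,17,12],"fingers":0}]'
python3 - <<'E'
from h import *
tool();tins()
t=snapshot('top');s=snapshot('side')
a=cv2.resize(t['img'][190:290,230:340],(396,360),interpolation=3);b=cv2.resize(s['img'][195:295,260:370],(396,360),interpolation=3)
cv2.imwrite('pics/j.png',np.hstack([a,b]))
E
```

```text
t: 45.4
eef_pos: [0.5738, 0.3656, 0.2128]
orientation: [0.0, 0.685, 0.729, -0.001]
contact_force: [0.2, -0.7, -0.2]
grip_width: 0.0004
finger_force: 0.0
t 45.4 tcp [0.5738 0.3656 0.2128] z [-0.    -0.002 -1.   ] yaw of tool y 0.0627 F [ 0.2 -0.7 -0.2] w 0.0004 q7 -0.31
top 0.72 [0.493 0.084 0.022] dock [-0.0576 -0.013 ] 152
top 0.6 [0.499 0.038 0.022] dock [-0.054  -0.0589] 165
top 0.57 [ 0.502 -0.015  0.022] dock [-0.0546 -0.1117] 156
top 0.55 [0.492 0.154 0.022] dock [-0.0538  0.0561] 145
top 0.42 [0.488 0.205 0.022] dock [-0.0553  0.1076] 157
side 0.63 [0.501 0.007 0.013] dock [-0.0619 -0.124 ] 192
side 0.54 [0.499 0.071 0.013] dock [-0.0597 -0.062 ] 117
side 0.53 [0.487 0.245 0.013] dock [-0.0612  0.1083] 121
side 0.48 [0.491 0.121 0.013] dock [-0.064  -0.0126] 88
```

View pics/j.png

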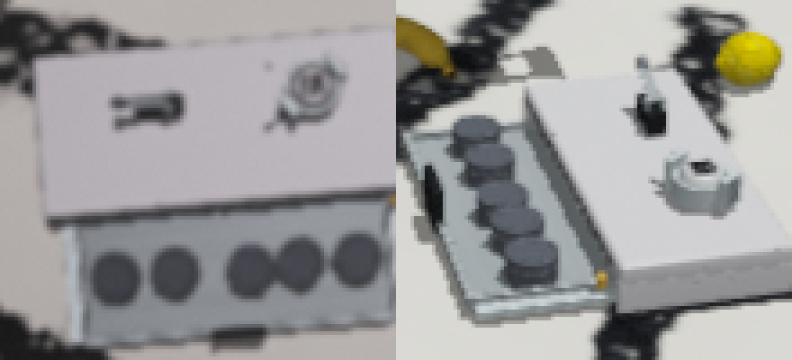

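All five tins are flat on the tray, the button is out (600,280), the ring is at the bar, the lever is back up (643,65) and the robot is clear.

```bash
python3 -c "
from plant import sign_off
print(sign_off())"
```

```text
the job is handed in; nothing more can be done
None
```

I finished the job and handed it in at about 45 s: the tray is locked out, all five grey tins are flat on it, the ring is at its locked mark, and the switch was pressed into its click range (about 6 N), held about a second and let spring back; the verdict was not shown.

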